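# Clear the offcuts off a carved panel and burnish its groove

## Robot

A 6-joint arm with a two-finger parallel gripper is mounted at the origin on the work surface. World frame = base frame: x ahead of the robot, y to its left, z up, the work surface at z = 0. Lengths are in m, angles in rad, forces in N, time in s.
With the tool pointing down it reaches from about 0.35 to 1 m from the base axis. Payload 7.1 kg.
Tool frame: the origin (TCP) lies at the very end of the fingers, on their centre line; the grasp point (between the pads) lies 19 mm behind it (arm.grip_depth is the distance from the TCP to the grasp point, in m); z points along the fingers, x is the direction in which the jaws open and shut, and the axes are right-handed (so a half turn about z gives the same grasp; the last joint's range is limited). The gripper opens to 85 mm and grips with 20 to 120 N. Pads are 22 mm wide; open, the fingers measure 114 mm over their backs; the gripper's body (76 mm by 85 mm) begins 54 mm behind the grasp point. The pads swing forward as they close: fully open they stand 13 mm farther back than shut.
Start: joints at [-1.199, 0.423, 1.63, -0, 1.089, -0.019], TCP at [0.238, -0.578, 0.231] pointing down, gripper open.
Joint ranges: [-3, 3], [-0.9, 2.11], [0.09, 2.58], [-1.31, 4.45], [0.11, 2.69], [-2.54, 2.54]. Speed limits (rad/s): [2.39, 2.39, 3.01, 3.14, 3.14, 3.14].

## Interface

Orientations are given as [roll, pitch, yaw] about the fixed x, y, z axes, in that order (R = Rz(yaw) Ry(pitch) Rx(roll)).
In Python, from station import arm, grab_frame, job gives the robot as it stands.
- The arm moves only by the tool send_rows, never from a script. Its argument "plan" is one flat list of numbers, 4 for each row, row after row: the shift along the tool's x, y, z each as a share of 30 cm, from -1 to 1, then the turn about the tool's z as a share of pi/2 rad, from -1 to 1. A call has 1 to 20 rows; each row is the pose to reach, as a shift and turn from the pose commanded when the call began, along the tool's axes at that moment; what a row does not reach only later rows make up. A row lasts 1/10 s, in which the tool goes at most 50 mm and 8.59 degrees, less where a joint would pass 70% of its speed; a pose out of reach is approached as far as the arm can. A call with a number of a shift or a turn outside -1 to 1 is refused whole. A call with a gripper value outside its range is refused whole. "grip" is the closure, from -1 (fully open) to 1 (shut), set as the call begins (left out, the last holds). The fingers move at their own pace and stop on an object; "force" is the grip in N (left out, the last holds). Time passes only in rows, so rows that repeat a pose let the fingers close. It gives the time, the measured TCP pose, the force and the opening at its end, in the units of the state.
- arm.sense(): the state, without advancing time (a new reading comes with each control period).
- grab_frame(name): name is "scene" or "top"; returns a dict with "pixels" (480x640x3 uint8, red, green, blue), "fovy" (degrees; the focal length in pixels is half the picture's height over the tangent of half this angle, whatever the lens; pixels are square), "cx", "cy" (the principal point, pixels), "R" (3x3) and "t" (3): a world point X has camera coordinates R X + t. Camera axes: x right, y down, z forward; pixel columns grow to the right and rows downward; lengths in m; the calibration is good to about 2 mm. A picture is of the moment at which its call begins. There is no depth.
- job.job_done(): hands the job in, once; it reports no verdict.
The state is a dict: "t": time; "q": joint angles; "dq": joint speeds; "effort": joint torques, N m; "ee_pos": TCP position; "tool_rot": TCP orientation; "contact_force": force on the tool from outside, world axes, zero at the start; "torque": the same for the moment, N m; "grip_width": finger opening in m.
Only numpy, scipy, OpenCV 4.12 (cv2) and the standard library are available. Lean on these libraries where they do the work, as an engineer would, in place of code of your own. Each camera call takes 0.05 s, during which the arm holds its last target. There are 200 camera calls.

## Task

Get the carved panel ready: gather every offcut lying on it (or knocked off it) into the metal tray, tip the load out of the tray into the plywood crate, and set the empty tray back flat where it stood. Then take the burnisher from the rack and run its tip slowly, no faster than 4 cm a second, along the bottom of the groove from its start round the corner to its end, and hang the burnisher back in its slot. Leave the mallet, bottle and flask alone.

Things in the scene. Friction and masses are not known exactly. Their poses are not given: they have to be found in the camera images.
- offcut1 (a point): mid-brown wooden offcut, a moulding stub 52 long (x) x 30 wide (y) x 28 high, its upper half rebated to 18 mm wide on the -y side, 35 g; the point is its centre, half-way up. None from the start if it is not there this time.
- offcut2 (a point): dark walnut-brown wooden offcut, a half-lap rail end 56 long (x) x 28 wide (y) x 28 high, its upper half only 34 mm long, from the -x end, 35 g; the point is its centre, half-way up. None from the start if it is not there this time.
- offcut3 (a point): reddish-brown wooden offcut, a stub of square stock 46 long (x) x 34 wide (y) x 30 high, 35 g; the point is its centre, half-way up. None from the start if it is not there this time.
- offcut4 (a point): brown wooden offcut, a moulding stub 52 long (x) x 30 wide (y) x 28 high, its upper half rebated to 18 mm wide on the -y side, 35 g; the point is its centre, half-way up. None from the start if it is not there this time.
- offcut5 (a point): very dark brown wooden offcut, a half-lap rail end 56 long (x) x 28 wide (y) x 28 high, its upper half only 34 mm long, from the -x end, 35 g; the point is its centre, half-way up. None from the start if it is not there this time.
- offcut6 (a point): dark red-brown wooden offcut, a stub of square stock 46 long (x) x 34 wide (y) x 30 high, 35 g; the point is its centre, half-way up. None from the start if it is not there this time.
- panel: pale wooden panel with carved basket-weave relief, 220 (x) x 300 (y) x 22 mm thick, fixed between bench dogs on the bench; origin under its centre, x towards its far long edge, y along that edge to the left. The offcuts lie on it.
- groove_start (a point): start of the L-shaped groove (dark-bottomed, square-ended groove cut in the panel's top face, 14 mm wide, 6 mm deep, bottom 16 mm above the bench): the point on the bottom centre line, 7 mm from the near end wall. The first leg runs straight from here along the panel's x, 145 mm, to the corner. Axes as the panel's.
- groove_corner (a point): the groove's corner, on its bottom centre line; the second leg runs from here along the panel's y, 185 mm, to the groove's end
- groove_end (a point): the groove's end, on its bottom centre line, 7 mm from the end wall
- tray_grip (a point): grip point of the loose sheet-metal offcut tray (380 g empty): centre, 78 mm above the tray's underside, of its upright dark wooden grip board, 14 mm thick (tray's x), 70 mm wide (tray's y), top at 100 mm; the 45 mm high walls end below. The tray's x points from the lip to the grip board.
- tray_floor (a point): centre of the tray's inner floor (4 mm above its underside), z up. Floor 140 (x) x 170 (y) mm, side and back walls 45 mm high at y = +-87 and x = +68, grip board at x = 70 to 84. Wood slides on the smooth metal from about 20 degrees, so tipping by 45 degrees or more empties it.
- tray_lip (a point): middle of the top edge of the tray's low pouring lip, at the -x end: a ramp rising 10 degrees from the floor to 10 mm above the underside, 105 mm from the floor centre and 182 mm (along x) from the grip point, 68 mm lower than it; nothing else closes that end
- crate: fixed open plywood offcut crate (the scrap bin), outside 260 (x) x 260 (y) x 130 mm high, walls 9 mm; origin under its centre, x and y along its sides
- crate_mouth (a point): centre of the crate's open top, 130 mm above the bench
- rack_slot (a point): middle slot of the fixed wooden tool rack (70 (x) x 250 (y) x 90 mm), whose other two slots, 75 mm to either side, hold carving chisels (handles up to 166 mm high): the point on the upper face (90 mm above the bench, board 15 mm thick) where the burnisher hangs. The slot is 20 mm wide, runs along the rack's x, is open towards -x and ends 14 mm beyond this point.
- burnisher_grip (a point): centre of the square red wooden handle (22 x 22 mm, 78 mm high, sides along the tool's x and y) of the loose steel burnisher, 90 g, 150 mm long, which hangs upright in the rack's middle slot by its collar; 111 mm above its tip
- burnisher_collar (a point): underside centre of the burnisher's brass collar (32 mm diameter, 6 mm thick, just below the handle), 66 mm above the tip; it rests on the rack's upper face
- burnisher_tip (a point): tip of the burnisher: lower end of its 8 mm round-nosed steel shaft; z points up along the tool. A light touch is enough: pressed hard, the tool swings in the grip as it is drawn along
- mallet_head (a point): centre of the head of a wooden mallet that lies on the bench, head 75 (x) x 130 (y) x 60 mm, handle 28 mm wide and about 160 mm long towards its -x; leave alone
- bottle_mid (a point): half-way up an amber drinks bottle, 66 mm diameter, 170 mm high; leave alone
- flask_mid (a point): half-way up a black jar-shaped flask with a green cap, 72 mm diameter, 130 mm high; leave alone
There are look-alikes about, which are no part of the job. Leave any green or purple look-alike of the part that bears offcut2 alone.

How it is judged:
By the outcome, as a careful person would: the job done as asked, in the order asked, and still so for the second after the job is handed in, with the robot touching nothing.
Of off1, off2, off3, off4, off5, off6 only 3 to 5 are there at a start; the rules pass over those that are not, and their reading is None.
At some moment in a run one of off1, off2, off3, off4, off5, off6 may be knocked a few centimetres aside while the robot is not near it.
It also fails if it takes over 210 s, if anything falls off the work surface, if the arm or the gripper's body presses on something with over 40 N, if the wrist force passes 120 N, or if a joint passes its speed limit or range.

## Working session

There is one attempt and no reset: what is moved stays moved. The work goes in short steps, Python scripts to look and compute and a tool call to move; the robot and the scene stay as the last step left them, time stands still between calls to the robot, and variables do not carry over. Pictures are saved under pics/ and viewed, about 12 in all and at most 16, crops included, and the job is handed in when it is done.

Besides the shell and the picture viewer there is one more tool, called after ">>>" as name(argument=value, ...) on one line, values as JSON. send_rows: Moves the arm, as the interface text tells. Its arguments: {"type":"object","properties":{"plan":{"type":"array","items":{"type":"number"}},"grip":{"type":"number"},"force":{"type":"number"}},"required":["plan"]}

```bash
ls; mkdir -p pics
python3 - <<'E'
from station import arm, grab_frame, job
import cv2,numpy as np
for n in("scene","top"):
    f=grab_frame(n); cv2.imwrite(f"pics/{n}0.png",f["pixels"][:,:,::-1]); print(n,f["fovy"],f["cx"],f["cy"],np.round(f["R"],4).tolist(),np.round(f["t"],4).tolist())
print(arm.sense()); print([a for a in dir(arm) if a[0]!='_'],arm.grip_depth)
E
```

```text
pics
scene 45.45280747886847 326.0037838756012 240.15835490158867 [[0.7993, 0.6009, 0.0048], [0.4008, -0.5272, -0.7493], [-0.4477, 0.6008, -0.6623]] [-0.4533, -0.1514, 1.5743]
top 49.912024043341155 322.2169374402579 240.4334851217292 [[-0.1006, -0.9949, 0.0051], [-0.9738, 0.0974, -0.2057], [0.2042, -0.0256, -0.9786]] [0.0593, 0.5446, 1.0294]
{'t': 0.1, 'q': array([-1.19900448e+00,  4.23762060e-01,  1.63064681e+00,  4.29436377e-05,
        1.08862797e+00, -1.90025418e-02]), 'dq': array([ 0.00149585, -0.00131099, -0.00094622,  0.00010321, -0.0003967 ,
        0.00142059]), 'effort': array([-5.49929518e-04, -5.58426511e+01, -2.82443744e+01, -1.07474102e-04,
        2.95607962e-03, -2.44773571e-05]), 'ee_pos': array([ 0.23791999, -0.5773789 ,  0.23061185]), 'tool_rot': array([-3.14152720e+00,  1.44319980e-03, -1.18002184e+00]), 'contact_force': array([ 0.65910294, -0.10263892,  0.2530867 ]), 'torque': array([ 0.00305292, -0.03662316, -0.02017685]), 'grip_width': 0.08535483054304299}
['IKError', 'grip_depth', 'sense'] 0.0187
```

View pics/scene0.png

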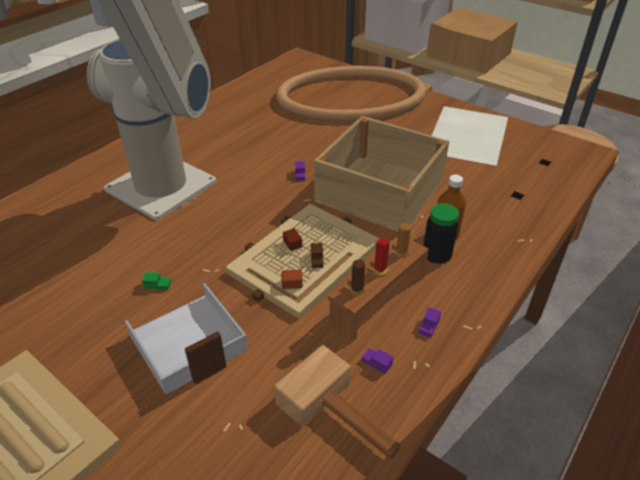

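View pics/top0.png

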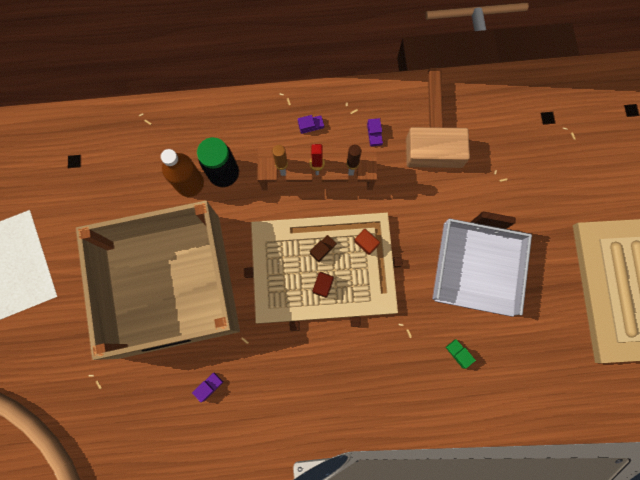

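The top view shows three offcuts on the panel:
- Reddish stub (offcut3) at (368,241).
- Very dark half-lap (offcut2 or offcut5) at (322,249).
- Dark red stub (offcut6) at (323,285).

The tray is at about (483,268), the crate at (158,280), and the red burnisher at (317,157) between two chisels. The green (461,354) and purple (208,387), (312,124), (376,131) half-laps are look-alikes, so I'll leave them alone. Next I'll take an enlarged crop and measure.

```bash
cat > h.py <<'E'
import numpy as np,cv2
from station import arm,grab_frame,job
class V:
    def __init__(s,n):
        f=grab_frame(n); s.im=f["pixels"][:,:,::-1].copy(); s.R=np.array(f["R"]); s.t=np.array(f["t"])
        s.f=240/np.tan(np.radians(f["fovy"])/2); s.c=np.array([f["cx"],f["cy"]]); s.o=-s.R.T@s.t
        s.hsv=cv2.cvtColor(s.im,cv2.COLOR_BGR2HSV)
    def ray(s,p,z):
        d=s.R.T@np.r_[(np.array(p,float)-s.c)/s.f,1]; return s.o+d*(z-s.o[2])/d[2]
    def pix(s,X):
        c=s.R@np.array(X,float)+s.t; return s.c+s.f*c[:2]/c[2]
    def crop(s,name,x0,y0,x1,y1,k): cv2.imwrite("pics/"+name,cv2.resize(s.im[y0:y1,x0:x1],None,fx=k,fy=k,interpolation=cv2.INTER_CUBIC))
def tri(va,pa,vb,pb):
    A=[];b=[]
    for v,p in((va,pa),(vb,pb)):
        d=v.R.T@np.r_[(np.array(p,float)-v.c)/v.f,1]; d/=np.linalg.norm(d); P=np.eye(3)-np.outer(d,d); A.append(P); b.append(P@v.o)
    return np.linalg.lstsq(np.vstack(A),np.hstack(b),rcond=None)[0]
def blobs(m,amin=40):
    cs,_=cv2.findContours(m.astype(np.uint8),cv2.RETR_EXTERNAL,cv2.CHAIN_APPROX_NONE)
    return [c for c in cs if cv2.contourArea(c)>amin]
E
python3 - <<'E'
from h import *
v=V("top"); v.crop("top1.png",240,140,420,330,3); v.crop("top2.png",420,195,560,325,4); s=V("scene"); s.crop("sc1.png",215,190,415,330,4)
h=v.hsv
for y,x in((241,368),(249,318),(243,328),(285,323),(228,330),(270,383),(222,270),(155,317)): print(x,y,h[y,x],end=' ')
E
```

```text
368 241 [  7 212 149] 318 249 [ 11 189  77] 328 243 [ 10 195  72] 323 285 [  4 199 100] 330 228 [ 15 165 151] 383 270 [ 15 165 153] 270 222 [ 19  96 216] 317 155 [  1 238  73]
```

View pics/top1.png

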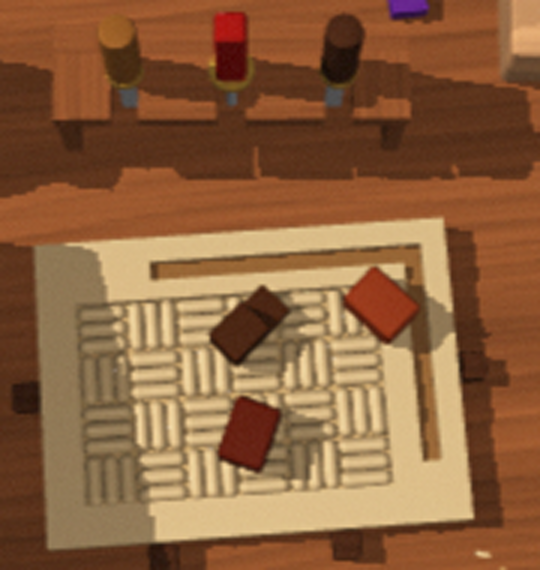

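View pics/top2.png

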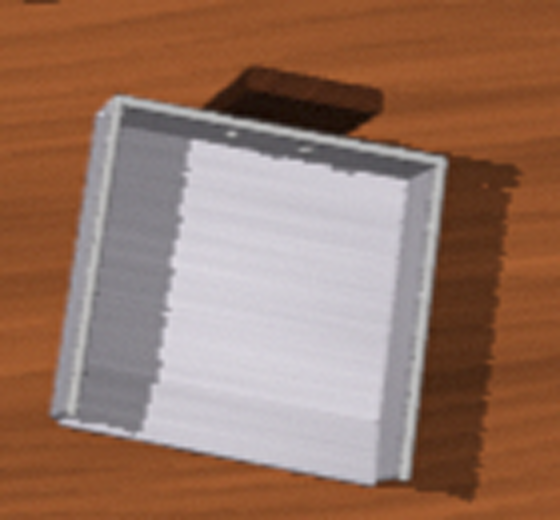

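View pics/sc1.png

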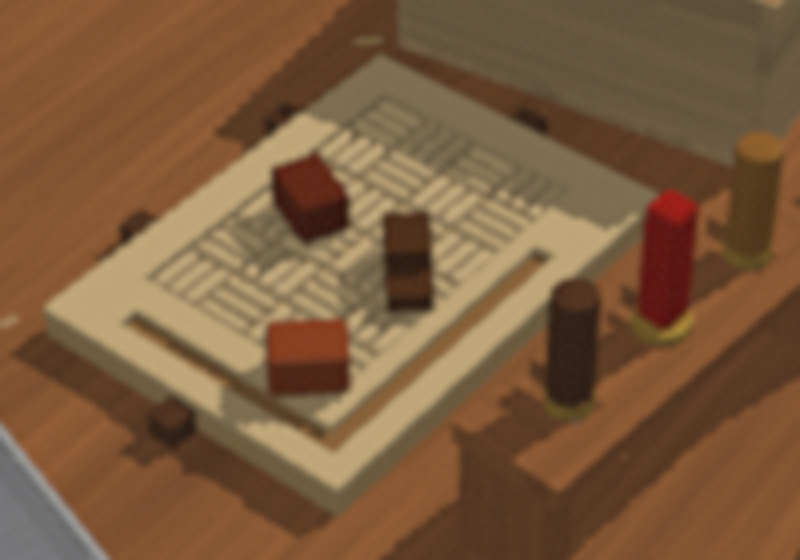

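The crops confirm a reddish stub, a dark half-lap with its step towards far-right, and a dark red stub. In the panel crop the groove runs from (432,455) up to the corner at (416,255), then left to (155,270). The red handle's top is at (231,26). Now I'll compute the poses.

Run:
```python
from h import *
v=V("top"); s=V("scene"); np.set_printoptions(precision=4,suppress=True)
def P(pts,z,k,o): return np.array([v.ray(np.array(p)/k+o-0.5+0.5/k,z) for p in pts])[:,:2]
o3=(240,140)
pc=P([(35,247),(443,218),(473,520),(48,549)],.022,3,o3)
print("panel",pc,pc.mean(0)); 
def fit(model,pts):
    m=np.array(model);mc=m.mean(0);pcn=pts.mean(0);a=m-mc;b=pts-pcn
    th=np.arctan2((a[:,0]*b[:,1]-a[:,1]*b[:,0]).sum(),(a*b).sum()); c,sn=np.cos(th),np.sin(th);R=np.array([[c,-sn],[sn,c]])
    o=pcn-R@mc; return o,th,R,np.abs(pts-(m@R.T+o)).max()
o,th,R,e=fit([(.11,.15),(.11,-.15),(-.11,-.15),(-.11,.15)],pc); print("panel",o,th,e)
g=P([(432,455),(416,255),(155,270)],.016,3,o3);print("groove",g,(g-o)@R)
# offcuts via masks
h=v.hsv.astype(int); roi=np.zeros(h.shape[:2],bool); roi[215:310,265:395]=1
m=roi&(h[...,1]>175)&(h[...,0]<14)
for c in blobs(m,80):
    r=cv2.minAreaRect(c); print("blob",r)
for n,pts,z in(("o3",[(375,267),(419,303),(386,342),(344,305)],.052),("o6",[(247,396),(281,407),(258,471),(219,457)],.052),("hl top",[(247,298),(276,328),(238,364),(210,334)],.050)):
    q=P(pts,z,3,o3);e=[np.linalg.norm(q[i]-q[i-1]) for i in range(4)]; d=q-np.roll(q,1,0); print(n,q.mean(0),np.round(e,4),np.degrees(np.arctan2(d[:,1],d[:,0])))
q=P([(216,15),(245,12),(245,37),(217,40)],.174,3,o3); print("burn",q.mean(0),q)
q=P([(53,120),(136,120),(245,122),(327,121),(411,120)],.09,3,o3); print("rack near edge",q)
q=P([(77,230),(208,203),(238,329),(94,357)],.13,1,(0.,0.)); o,t,R,e=fit([(.13,.13),(.13,-.13),(-.13,-.13),(-.13,.13)],q); print("crate",o,np.degrees(t),e)
q=P([(118,97),(445,158),(407,478),(73,412)],.045,4,(420,195)); print(q); print(np.linalg.norm(q-np.roll(q,1,0),axis=1))
th=np.arctan2(*( (q[0]-q[3])+(q[1]-q[2]))[::-1]); th2=np.arctan2(*(q[0]-q[1])[::-1])-np.pi/2; print("tray yaw",th,th2)
c,sn=np.cos(th2),np.sin(th2);R=np.array([[c,-sn],[sn,c]]); ob=(q[0]+q[1])/2; fl=ob-R@[.069,0]; gp=fl+R@[.077,0]; print("floor",fl,"grip",gp,"lip",fl-R@[.105,0])
for x,y in((.084,.035),(.084,-.035),(.070,-.035),(.07,.035)): print((v.pix(np.r_[fl+R@[x,y],.1])-(420,195)+.5)*4, s.pix(np.r_[fl+R@[x,y],.1]))
for y in(.088,-.088): print((v.pix(np.r_[fl+R@[-.105,y],.010])-(420,195)+.5)*4)
```

```text
panel [[ 0.6114  0.1539]
 [ 0.6036 -0.1453]
 [ 0.3833 -0.1385]
 [ 0.3931  0.1606]] [0.4978 0.0077]
panel [0.4978 0.0077] -0.030008392313778578 0.0008868789705634983
groove [[ 0.4322 -0.1163]
 [ 0.5792 -0.123 ]
 [ 0.587   0.0685]] [[-0.0619 -0.1259]
 [ 0.0852 -0.1282]
 [ 0.0873  0.0635]]
blob ((322.5723876953125, 284.0972900390625), (15.404206275939941, 21.72732925415039), 19.653823852539062)
blob ((322.5000305175781, 247.50003051757812), (12.727922439575195, 24.041629791259766), 45.0)
blob ((367.0000305175781, 241.00003051757812), (21.21320343017578, 16.970561981201172), 45.0)
blob ((295.5, 217.0), (4.0, 61.0), 90.0)
o3 [ 0.538 -0.089] [0.0354 0.0402 0.0367 0.0394] [ -44.8152 -136.1587  133.8415   41.9564]
o6 [0.4567 0.0112] [0.0467 0.0249 0.0472 0.0286] [ -30.2229 -113.8119  154.374    64.517 ]
hl top [0.529  0.0099] [0.0367 0.0297 0.0371 0.0291] [ -50.8879 -142.3468  128.1206   36.9352]
burn [0.7065 0.0001] [[ 0.715   0.0089]
 [ 0.7152 -0.01  ]
 [ 0.6981 -0.0083]
 [ 0.6978  0.0099]]
rack near edge [[ 0.6833  0.1273]
 [ 0.6776  0.0698]
 [ 0.6687 -0.0056]
 [ 0.6637 -0.0626]
 [ 0.6587 -0.121 ]]
crate [0.4909 0.3358] 7.051694312930979 0.008715759040206245
[[ 0.5701 -0.272 ]
 [ 0.5195 -0.4411]
 [ 0.354  -0.3903]
 [ 0.4051 -0.2231]]
[0.1721 0.1765 0.1731 0.1748]
tray yaw -0.2928246416144812 -0.2910728818402355
floor [ 0.4787 -0.3367] grip [ 0.5525 -0.3588] lip [ 0.3781 -0.3066]
[252.0082  62.3221] [220.5476 334.7092]
[388.0149  87.5576] [185.838  352.8526]
[384.9174 113.6995] [182.3754 347.7813]
[248.5508  88.3368] [216.9124 329.9303]
[ 57.8264 422.244 ]
[383.8587 484.8904]
```

```bash
cat >> h.py <<'E'
def go(*tg):
    """print rows (shares) for world targets (x,y,z,yaw); yaw wrapped to nearest half turn"""
    st=arm.sense(); p=st["ee_pos"]; y0=st["tool_rot"][2]
    c,s=np.cos(y0),np.sin(y0); A=np.array([[c,s,0],[s,-c,0],[0,0,-1]])
    for t in tg:
        dy=(t[3]-y0+np.pi/2)%np.pi-np.pi/2
        d=A@(np.array(t[:3])-p); r=np.r_[d/.3,-dy/(np.pi/2)]
        n=max(np.linalg.norm(d)/.05,abs(dy)/.15); print(np.round(r,4).tolist(),"rows>=%.1f"%n,"q6->%.2f"%(np.arctan2(t[1],t[0])-y0-dy))
def tray(x,y):
    fl=np.array([.4787,-.3367]);th=-.291;return fl+np.array([[np.cos(th),-np.sin(th)],[np.sin(th),np.cos(th)]])@[x,y]
E
python3 -c "
from h import *
go((.40,-.30,.231,-np.pi/4))"
```

```text
[-0.6502, -0.8518, 0.0002, -0.2512] rows>=6.4 q6->0.14
```

>>> send_rows(plan=[-0.65,-0.852,0,-0.25,-0.65,-0.852,0,-0.25,-0.65,-0.852,0,-0.25,-0.65,-0.852,0,-0.25,-0.65,-0.852,0,-0.25,-0.65,-0.852,0,-0.25,-0.65,-0.852,0,-0.25,-0.65,-0.852,0,-0.25,-0.65,-0.852,0,-0.25], grip=-0.4, force=30)

```text
t: 1.2
ee_pos: [0.4003, -0.3002, 0.2315]
tool_rot: [3.141, -0.0, -0.786]
contact_force: [0.1, 0.1, 0.5]
grip_width: 0.0597
```

```bash
python3 -c "
from h import *
print(arm.sense()['grip_width'])
go((.538,-.089,.12,-np.pi/4),(.538,-.089,.027,-np.pi/4))"
```

```text
0.059712494489523024
[-0.1736, -0.8222, 0.3716, -0.0003] rows>=5.5 q6->0.62
[-0.1736, -0.8222, 0.6816, -0.0003] rows>=6.5 q6->0.62
```

>>> send_rows(plan=[-0.174,-0.822,0.37,0,-0.174,-0.822,0.37,0,-0.174,-0.822,0.37,0,-0.174,-0.822,0.37,0,-0.174,-0.822,0.37,0,-0.174,-0.822,0.37,0,-0.174,-0.822,0.37,0,-0.174,-0.822,0.37,0,-0.174,-0.822,0.5,0,-0.174,-0.822,0.6,0,-0.174,-0.822,0.68,0,-0.174,-0.822,0.68,0,-0.174,-0.822,0.68,0])

```text
t: 2.5
ee_pos: [0.5379, -0.0907, 0.028]
tool_rot: [3.142, -0.0, -0.789]
contact_force: [0.5, -0.2, 0.3]
grip_width: 0.0597
```

>>> send_rows(plan=[0,0,0,0,0,0,0,0,0,0,0,0,0,0,0,0,0,0,0,0,0,0,-0.15,0,0,0,-0.3,0,0,0,-0.4,0,0,0,-0.4,0], grip=1)

```text
t: 3.4
ee_pos: [0.5413, -0.0898, 0.1529]
tool_rot: [-3.136, -0.008, -0.787]
contact_force: [0.8, -1.2, -0.5]
grip_width: 0.0344
```

```bash
python3 -c "
from h import *
y=-.291+np.pi/2
go((.5,-.2,.147,y),(*tray(-.035,.040),.12,y),(*tray(-.035,.040),.022,y))"
```

```text
[0.163, 0.357, 0.0197, 0.6842] rows>=7.2 q6->1.48
[0.2695, 0.6672, 0.1097, 0.6842] rows>=7.2 q6->1.30
[0.2695, 0.6672, 0.4364, 0.6842] rows>=7.2 q6->1.30
```

>>> send_rows(plan=[0.163,0.357,0,0.15,0.27,0.667,0.05,0.68,0.27,0.667,0.05,0.68,0.27,0.667,0.05,0.68,0.27,0.667,0.05,0.68,0.27,0.667,0.05,0.68,0.27,0.667,0.05,0.68,0.27,0.667,0.05,0.68,0.27,0.667,0.05,0.68,0.27,0.667,0.2,0.684,0.27,0.667,0.3,0.684,0.27,0.667,0.43,0.684,0.27,0.667,0.43,0.684,0.27,0.667,0.43,0.684])

```text
t: 4.8
ee_pos: [0.4532, -0.2873, 0.0183]
tool_rot: [3.14, 0.001, -1.859]
contact_force: [0.2, -0.3, 0.1]
grip_width: 0.0339
```

>>> send_rows(plan=[0,0,0,0,0,0,0,0,0,0,0,0,0,0,-0.15,0,0,0,-0.3,0,0,0,-0.5,0,0,0,-0.5,0], grip=-0.15)

```text
t: 5.5
ee_pos: [0.4563, -0.2897, 0.1747]
tool_rot: [-3.131, -0.003, -1.862]
contact_force: [0.8, -1.0, 0.2]
grip_width: 0.0492
```

Run:
```python
from h import *
v=V("top")
h=v.hsv.astype(int); roi=np.zeros(h.shape[:2],bool); roi[215:310,265:545]=1
m=roi&(h[...,1]>175)&(h[...,0]<14)
for c in blobs(m,80): print("blob",cv2.minAreaRect(c))
a=np.radians(38)
go((.5335,.0045,.16,a),(.5335,.0045,.027,a))
```

```text
blob ((322.5999755859375, 284.20001220703125), (15.17893123626709, 21.50348472595215), 18.434946060180664)
blob ((462.3653869628906, 272.173095703125), (16.473756790161133, 21.376659393310547), 11.309932708740234)
blob ((322.2500305175781, 247.75003051757812), (12.727920532226562, 24.748737335205078), 45.0)
blob ((444.0, 262.0), (94.0, 110.0), 90.0)
blob ((294.5, 217.0), (4.0, 59.0), 90.0)
[-1.0128, 0.033, 0.0462, 0.3927] rows>=6.1 q6->2.49
[-1.0128, 0.033, 0.4896, 0.3927] rows>=6.8 q6->2.49
```

>>> send_rows(plan=[-0.9,0.03,0.04,-0.9,-0.9,0.03,0.04,-0.9,-0.9,0.03,0.04,-0.9,-0.9,0.03,0.04,-0.9,-0.9,0.03,0.04,-0.9,-0.9,0.03,0.04,-0.9,-0.9,0.03,0.04,-0.9,-0.9,0.03,0.04,-0.9,-0.9,0.03,0.04,-0.9,-0.9,0.03,0.04,-0.9,-0.9,0.03,0.04,-0.9], grip=-0.35)

```text
t: 6.65
ee_pos: [0.5215, -0.0264, 0.1554]
tool_rot: [3.141, 0.001, -0.447]
contact_force: [0.1, -0.4, -0.6]
grip_width: 0.0578
```

Run:
```python
from h import *
a=np.radians(38)
go((.5335,.0045,.12,a),(.5335,.0045,.026,a))
```

```text
[-0.0084, -0.1102, 0.118, -0.707] rows>=7.4 q6->-0.65
[-0.0084, -0.1102, 0.4314, -0.707] rows>=7.4 q6->-0.65
```

>>> send_rows(plan=[-0.008,-0.11,0.1,-0.707,-0.008,-0.11,0.1,-0.707,-0.008,-0.11,0.1,-0.707,-0.008,-0.11,0.1,-0.707,-0.008,-0.11,0.1,-0.707,-0.008,-0.11,0.1,-0.707,-0.008,-0.11,0.1,-0.707,-0.008,-0.11,0.1,-0.707,-0.008,-0.11,0.1,-0.707,-0.008,-0.11,0.25,-0.707,-0.008,-0.11,0.35,-0.707,-0.008,-0.11,0.431,-0.707,-0.008,-0.11,0.431,-0.707,-0.008,-0.11,0.431,-0.707])

```text
t: 8.05
ee_pos: [0.5341, 0.0042, 0.0269]
tool_rot: [-3.141, 0.001, 0.661]
contact_force: [0.3, 0.3, 0.5]
grip_width: 0.0577
```

>>> send_rows(plan=[0,0,0,0,0,0,0,0,0,0,0,0,0,0,0,0,0,0,0,0,0,0,-0.15,0,0,0,-0.3,0,0,0,-0.42,0,0,0,-0.42,0,0,0,-0.42,0], grip=1)

```text
t: 9.05
ee_pos: [0.5349, 0.0042, 0.1543]
tool_rot: [3.14, -0.002, 0.662]
contact_force: [0.1, 0.4, -1.0]
grip_width: 0.0277
```

```bash
python3 -c "
from h import *
y=-.291+np.pi/2
go((.5,-.2,.15,y),(*tray(-.035,-.040),.12,y),(*tray(-.035,-.040),.022,y))"
```

```text
[-0.5104, 0.4653, 0.0143, -0.3931] rows>=4.1 q6->-1.66
[-1.0228, 0.763, 0.1143, -0.3931] rows>=7.7 q6->-1.98
[-1.0228, 0.763, 0.441, -0.3931] rows>=8.1 q6->-1.98
```

>>> send_rows(plan=[-0.51,0.465,0,-0.2,-0.9,0.67,0.05,-0.393,-0.9,0.67,0.05,-0.393,-0.9,0.67,0.05,-0.393,-0.9,0.67,0.05,-0.393,-0.9,0.67,0.05,-0.393,-0.9,0.67,0.05,-0.393,-0.9,0.67,0.05,-0.393,-0.9,0.67,0.05,-0.393])

```text
t: 9.95
ee_pos: [0.4435, -0.3211, 0.1363]
tool_rot: [-3.139, -0.001, 1.276]
contact_force: [0.2, -0.5, -1.0]
grip_width: 0.0271
```

```bash
python3 -c "
from h import *
y=-.291+np.pi/2
go((*tray(-.035,-.040),.12,y),(*tray(-.035,-.040),.020,y))"
```

```text
[-0.1494, 0.011, 0.0545, -0.0021] rows>=1.0 q6->-1.98
[-0.1494, 0.011, 0.3878, -0.0021] rows>=2.5 q6->-1.98
```

>>> send_rows(plan=[-0.149,0.011,0.05,0,-0.149,0.011,0.1,0,-0.149,0.011,0.2,0,-0.149,0.011,0.3,0,-0.149,0.011,0.388,0,-0.149,0.011,0.388,0,-0.149,0.011,0.388,0])

```text
t: 10.65
ee_pos: [0.4355, -0.3624, 0.0211]
tool_rot: [-3.139, -0.001, 1.281]
contact_force: [-0.0, 0.1, -0.4]
grip_width: 0.0275
```

>>> send_rows(plan=[0,0,0,0,0,0,0,0,0,0,0,0,0,0,-0.15,0,0,0,-0.3,0,0,0,-0.5,0,0,0,-0.5,0,0,0,-0.5,0], grip=-0.05)

```text
t: 11.45
ee_pos: [0.4366, -0.3652, 0.1746]
tool_rot: [3.136, 0.002, 1.28]
contact_force: [0.3, 0.1, -0.3]
grip_width: 0.0449
```

Run:
```python
from h import *
v=V("top"); v.crop("top3.png",250,190,550,340,2.6)
h=v.hsv.astype(int); roi=np.zeros(h.shape[:2],bool); roi[215:310,265:395]=1
m=roi&(h[...,1]>175)&(h[...,0]<14)
for c in blobs(m,80): print("blob",cv2.minAreaRect(c))
a=np.radians(63)
go((.4567,.0112,.16,a),(.4567,.0112,.027,a))
```

```text
blob ((322.5999755859375, 284.20001220703125), (15.17893123626709, 21.50348472595215), 18.434946060180664)
[1.2192, -0.2918, 0.0414, 0.1147] rows>=7.5 q6->-1.08
[1.2192, -0.2918, 0.4847, 0.1147] rows>=8.1 q6->-1.08
```

View pics/top3.png

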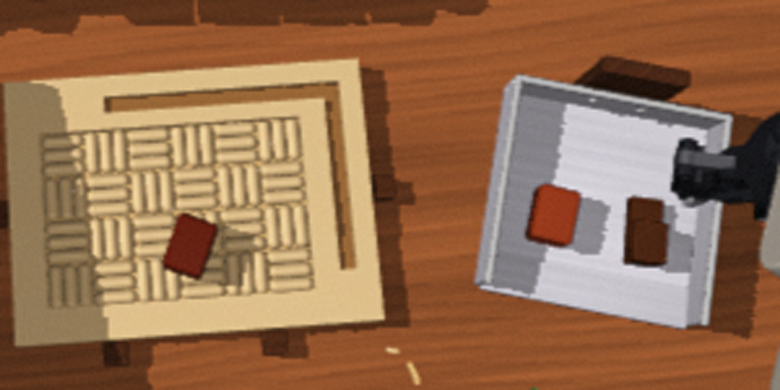

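The picture shows the reddish and half-lap offcuts lying in the tray, at (553,215) and (646,230). The dark red stub is still on the panel at (190,245), and the whole groove is visible. Next is the dark red stub.

>>> send_rows(plan=[0.95,-0.25,0.04,0.115,0.95,-0.25,0.04,0.115,0.95,-0.25,0.04,0.115,0.95,-0.25,0.04,0.115,0.95,-0.25,0.04,0.115,0.95,-0.25,0.04,0.115,0.95,-0.25,0.04,0.115,0.95,-0.25,0.04,0.115,0.95,-0.25,0.04,0.115], grip=-0.4)

```text
t: 12.4
ee_pos: [0.4449, -0.0702, 0.1587]
tool_rot: [-3.14, 0.001, 1.099]
contact_force: [-0.1, 0.9, 0.3]
grip_width: 0.06
```

Run:
```python
from h import *
a=np.radians(63)
go((.4567,.0112,.12,a),(.4567,.0112,.027,a))
```

```text
[0.2595, -0.0882, 0.129, -0.0005] rows>=1.8 q6->-1.08
[0.2595, -0.0882, 0.439, -0.0005] rows>=3.1 q6->-1.08
```

>>> send_rows(plan=[0.26,-0.088,0.1,0,0.26,-0.088,0.12,0,0.26,-0.088,0.13,0,0.26,-0.088,0.25,0,0.26,-0.088,0.35,0,0.26,-0.088,0.439,0,0.26,-0.088,0.439,0,0.26,-0.088,0.439,0])

```text
t: 13.2
ee_pos: [0.4572, 0.0107, 0.0279]
tool_rot: [-3.14, 0.001, 1.097]
contact_force: [-0.1, -0.6, -0.2]
grip_width: 0.0602
```

>>> send_rows(plan=[0,0,0,0,0,0,0,0,0,0,0,0,0,0,0,0,0,0,0,0,0,0,-0.15,0,0,0,-0.3,0,0,0,-0.42,0,0,0,-0.42,0,0,0,-0.42,0], grip=1)

```text
t: 14.2
ee_pos: [0.4579, 0.012, 0.1552]
tool_rot: [3.139, -0.002, 1.099]
contact_force: [0.9, 0.2, -1.3]
grip_width: 0.0334
```

```bash
python3 -c "
from h import *
y=-.291+np.pi/2
go((.46,-.25,.15,y),(*tray(.025,0),.12,y),(*tray(.025,0),.022,y))"
```

```text
[-0.7748, 0.4029, 0.0174, -0.1149] rows>=5.2 q6->-1.78
[-0.989, 0.6717, 0.1174, -0.1149] rows>=7.2 q6->-1.88
[-0.989, 0.6717, 0.4441, -0.1149] rows>=7.7 q6->-1.88
```

>>> send_rows(plan=[-0.775,0.403,0,-0.115,-0.989,0.672,0,-0.115,-0.989,0.672,0,-0.115,-0.989,0.672,0,-0.115,-0.989,0.672,0,-0.115,-0.989,0.672,0,-0.115,-0.989,0.672,0,-0.115,-0.989,0.672,0,-0.115,-0.989,0.672,0,-0.115,-0.989,0.672,0.1,-0.115,-0.989,0.672,0.2,-0.115,-0.989,0.672,0.3,-0.115,-0.989,0.672,0.44,-0.115,-0.989,0.672,0.44,-0.115,-0.989,0.672,0.44,-0.115])

```text
t: 15.7
ee_pos: [0.5012, -0.342, 0.0213]
tool_rot: [-3.138, -0.001, 1.281]
contact_force: [0.4, -0.5, 0.4]
grip_width: 0.0332
```

>>> send_rows(plan=[0,0,0,0,0,0,0,0,0,0,0,0,0,0,-0.15,0,0,0,-0.3,0,0,0,-0.5,0,0,0,-0.5,0,0,0,-0.5,0], grip=-0.15)

```text
t: 16.5
ee_pos: [0.5035, -0.345, 0.1753]
tool_rot: [3.136, 0.002, 1.28]
contact_force: [0.0, -0.3, 1.0]
grip_width: 0.0492
```

Run:
```python
from h import *
v=V("top"); v.crop("top4.png",250,190,550,340,2.6)
y=-.291+np.pi/2
go((*tray(.077,0),.16,y),(*tray(.077,0),.059,y))
# groove from mask
p0=np.array([.4978,.0077]);th=-.03;R=np.array([[np.cos(th),-np.sin(th)],[np.sin(th),np.cos(th)]])
h=v.hsv.astype(int); roi=np.zeros(h.shape[:2],np.uint8)
pts=np.array([v.pix(np.r_[p0+R@q,.022]) for q in((.106,.146),(.106,-.146),(-.106,-.146),(-.106,.146))]); cv2.fillPoly(roi,[pts.astype(int)],1)
m=(roi>0)&(h[...,1]>140); 
for c in blobs(m,60): 
  print(cv2.boundingRect(c))
  q=np.array([v.ray(x[0],.016)[:2] for x in c]); q=(q-p0)@R; print(q.min(0),q.max(0))
  mm=np.zeros(m.shape,np.uint8);cv2.drawContours(mm,[c],-1,1,-1);ys,xs=np.nonzero(mm&m);q=(np.array([v.ray((x,y),.016)[:2] for x,y in zip(xs,ys)])-p0)@R
  a=q[q[:,1]>-.10];b=q[q[:,0]<.06]; print("leg2 x",a[:,0].mean(),a[:,0].min(),a[:,0].max(),"leg1 y",b[:,1].mean(),b[:,1].min(),b[:,1].max())
```

```text
[0.0013, 0.1742, 0.0432, -0.0] rows>=1.1 q6->-1.86
[0.0013, 0.1742, 0.3799, -0.0] rows>=2.5 q6->-1.86
(290, 222, 96, 71)
[-0.06344681 -0.13082749] [0.09288073 0.06641082]
leg2 x 0.08667078476191409 0.08089962407781501 0.09245764537780544 leg1 y -0.12514082419256334 -0.1308274929312208 -0.11947097379337296
```

View pics/top4.png

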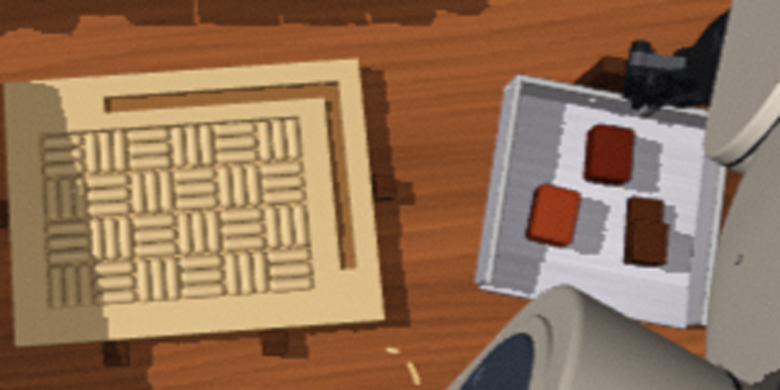

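All three offcuts are in the tray and the panel is clear. Now I'll grip the board across its 70 mm width, so that a lighter grip lets the tray pivot.

>>> send_rows(plan=[0,0.174,0,0,0,0.174,0,0,0,0.174,0,0,0,0.174,0,0,0,0.174,0.1,0,0,0.174,0.2,0,0,0.174,0.3,0,0,0.174,0.405,0,0,0.174,0.405,0,0,0.174,0.405,0], grip=-1)

```text
t: 17.55
ee_pos: [0.5511, -0.3586, 0.0501]
tool_rot: [-3.14, -0.001, 1.28]
contact_force: [0.8, -0.3, 0.3]
grip_width: 0.0854
```

Run:
```python
from h import *
s=V("scene"); s.crop("sc2.png",110,270,270,400,4.5); print(arm.sense()["contact_force"],arm.sense()["ee_pos"],tray(.077,0))
```

```text
[ 0.09907917 -0.04990491 -0.00295178] [ 0.55217132 -0.3592317   0.05142596] [ 0.55246272 -0.3587921 ]
```

View pics/sc2.png

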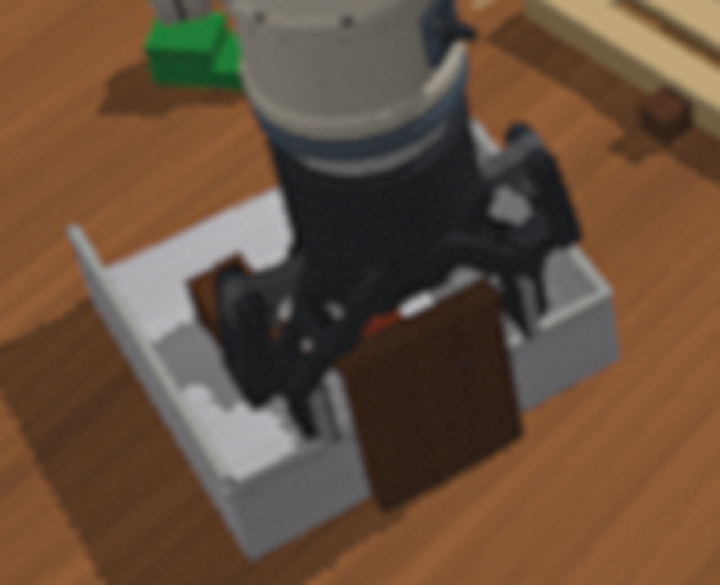

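The fingers straddle the board, so I'll close hard and lift a little.

>>> send_rows(plan=[0,0,0,0,0,0,0,0,0,0,0,0,0,0,0,0,0,0,0,0,0,0,0,0,0,0,-0.03,0,0,0,-0.06,0,0,0,-0.1,0,0,0,-0.15,0,0,0,-0.2,0,0,0,-0.2,0,0,0,-0.2,0], grip=1, force=110)

```text
t: 18.9
ee_pos: [0.5524, -0.3591, 0.1112]
tool_rot: [3.14, 0.0, 1.28]
contact_force: [-0.7, -0.2, -4.8]
grip_width: 0.0682
```

Run:
```python
from h import *
s=V("scene"); s.crop("sc3.png",100,220,280,390,3.4); print(arm.sense())
```

```text
{'t': 18.95, 'q': array([-5.94510918e-01,  6.15498338e-01,  1.62202566e+00, -2.51587871e-05,
        9.04249007e-01, -1.87444885e+00]), 'dq': array([ 1.59880668e-03,  1.63477155e-02,  7.40361714e-03,  1.39786276e-03,
       -2.63339874e-05, -1.85901974e-03]), 'effort': array([-5.78737454e-04, -6.62041354e+01, -2.56454694e+01, -7.15789804e-02,
        2.55951053e-01, -2.09036523e-03]), 'ee_pos': array([ 0.55192239, -0.35880204,  0.11038907]), 'tool_rot': array([-3.14141464e+00, -3.50602219e-05,  1.27995349e+00]), 'contact_force': array([ 0.96943486, -0.15364601, -3.70016742]), 'torque': array([-0.07843574, -0.25789891, -0.00389583]), 'grip_width': 0.06847688539887688}
```

View pics/sc3.png

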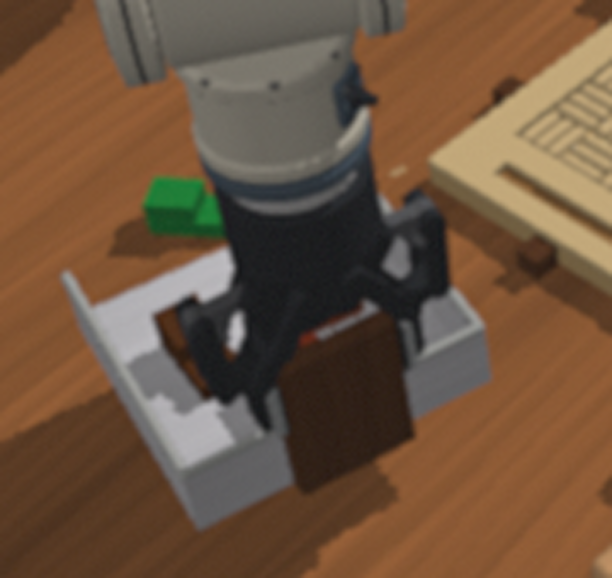

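Lifted level with 4.8 N of weight, so the load is intact. Raising further and carrying it to the crate.

>>> send_rows(plan=[0,0,-0.04,0,0,0,-0.1,0,0,0,-0.17,0,0,0,-0.24,0,0,0,-0.31,0,0,0,-0.37,0,0,0,-0.42,0,0.02,-0.01,-0.44,0,0.06,-0.02,-0.44,0,0.12,-0.03,-0.44,0,0.19,-0.05,-0.44,0,0.26,-0.07,-0.44,0,0.33,-0.09,-0.44,0,0.4,-0.11,-0.44,0,0.47,-0.13,-0.44,0,0.54,-0.15,-0.44,0,0.61,-0.17,-0.44,0,0.68,-0.19,-0.44,0,0.75,-0.21,-0.44,0,0.8,-0.23,-0.44,0])

```text
t: 20.95
ee_pos: [0.554, -0.1063, 0.2417]
tool_rot: [-3.14, -0.0, 1.282]
contact_force: [0.7, -0.3, -4.1]
grip_width: 0.0685
```

```bash
python3 -c "
from h import *
print(arm.sense()['contact_force'])
go((.56,.3445,.24,np.pi/2+.123))"
```

```text
[ 0.71934263 -0.32202    -4.1237641 ]
[1.4461, -0.4093, 0.0058, -0.2624] rows>=9.0 q6->-1.14
```

>>> send_rows(plan=[0.02,-0.01,0,0,0.06,-0.02,0,-0.01,0.11,-0.03,0,-0.02,0.17,-0.05,0,-0.03,0.23,-0.065,0,-0.045,0.29,-0.08,0,-0.06,0.35,-0.1,0,-0.07,0.41,-0.12,0,-0.08,0.47,-0.135,0,-0.095,0.53,-0.15,0,-0.11,0.59,-0.17,0,-0.12,0.65,-0.19,0,-0.13,0.71,-0.205,0,-0.14,0.77,-0.22,0,-0.155,0.82,-0.235,0,-0.165,0.86,-0.245,0,-0.18,0.9,-0.255,0,-0.19,0.92,-0.26,0,-0.2,0.93,-0.263,0,-0.2,0.93,-0.263,0,-0.2])

```text
t: 22.95
ee_pos: [0.5593, 0.1807, 0.2424]
tool_rot: [-3.142, 0.0, 1.594]
contact_force: [0.3, -0.5, -5.4]
grip_width: 0.0687
```

```bash
python3 -c "
from h import *
print(arm.sense()['contact_force'])
go((.56,.3445,.24,np.pi/2+.123))"
```

```text
[ 0.32638368 -0.49347388 -5.4291149 ]
[0.5457, 0.0151, 0.008, -0.0635] rows>=3.3 q6->-1.14
```

>>> send_rows(plan=[0.02,0,0,0,0.06,0,0,-0.01,0.11,0,0,-0.02,0.17,0,0,-0.03,0.23,0.01,0,-0.04,0.29,0.01,0,-0.05,0.35,0.01,0,-0.055,0.41,0.015,0,-0.06,0.46,0.015,0,-0.063,0.5,0.015,0,-0.063,0.53,0.015,0,-0.063,0.545,0.015,0,-0.063,0.545,0.015,0,-0.063,0.545,0.015,0,-0.063])

```text
t: 24.35
ee_pos: [0.56, 0.3437, 0.2424]
tool_rot: [-3.141, 0.0, 1.693]
contact_force: [-0.6, 0.5, -4.0]
grip_width: 0.0683
```

Run:
```python
from h import *
a=V("scene");b=V("top"); cv2.imwrite("pics/dbl1.png",np.hstack([cv2.resize(a.im[50:260,260:500],None,fx=1.65,fy=1.65),cv2.resize(b.im[130:370,20:294],None,fx=1.444,fy=1.444)]) if 0 else np.hstack([cv2.resize(a.im[50:260,260:500],(400,350)),cv2.resize(b.im[130:370,20:294],(400,350))]))
```

```text
(no output)
```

View pics/dbl1.png

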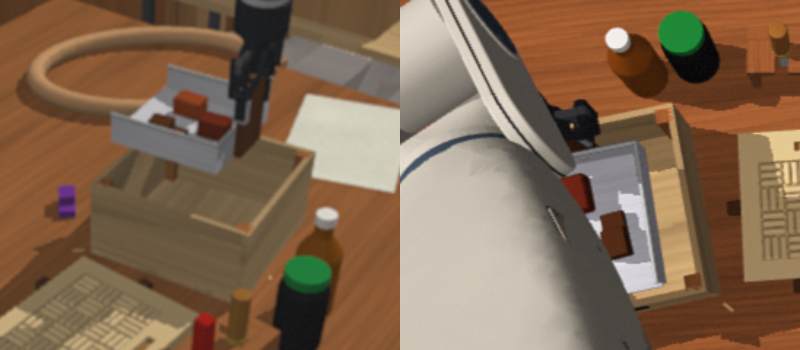

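The tray hangs level over the crate with all three offcuts in it. Now I'll ease the grip so it swings lip-down.

>>> send_rows(plan=[0,0,0,0,0,0,0,0,0,0,0,0,0,0,0,0,0,0,0,0,0,0,0,0], force=50)

```text
t: 25.05
ee_pos: [0.56, 0.3442, 0.2424]
tool_rot: [-3.142, 0.0, 1.693]
contact_force: [-0.2, 0.1, -3.8]
grip_width: 0.0688
```

Run:
```python
from h import *
print(arm.sense()["torque"],arm.sense()["contact_force"])
a=V("scene");
m=(a.hsv[...,1]<50)&(a.hsv[...,2]>110); m[:,:300]=0;m[:110]=0;m[230:]=0;m[:,405:]=0
print([cv2.boundingRect(c) for c in blobs(m,40)])
```

```text
[ 0.03557596 -0.26228044  0.01333436] [-0.21984629  0.06946528 -3.80719502]
[(385, 110, 15, 10), (327, 110, 67, 44)]
```

>>> send_rows(plan=[0,0,0,0,0,0,0,0,0,0,0,0,0,0,0,0,0,0,0,0,0,0,0,0], force=30)

```text
t: 25.7
ee_pos: [0.56, 0.3442, 0.2424]
tool_rot: [-3.141, 0.0, 1.693]
contact_force: [-0.3, 0.5, -3.5]
grip_width: 0.0684
```

Run:
```python
from h import *
print(arm.sense()["torque"],arm.sense()["contact_force"])
a=V("scene");a.crop("sc4.png",280,20,480,220,2.5)
m=(a.hsv[...,1]<50)&(a.hsv[...,2]>110); m[:,:300]=0;m[:110]=0;m[230:]=0;m[:,405:]=0
print([cv2.boundingRect(c) for c in blobs(m,40)])
```

```text
[ 0.01393309 -0.30874459  0.02478828] [-0.26071557  0.54924874 -3.50201612]
[(385, 110, 15, 10), (327, 110, 67, 44)]
```

>>> send_rows(plan=[0,0,0,0,0,0,0,0,0,0,0,0,0,0,0,0,0,0,0,0,0,0,0,0,0,0,0,0,0,0,0,0], force=20)

```text
t: 26.55
ee_pos: [0.56, 0.3442, 0.2424]
tool_rot: [3.142, -0.0, 1.693]
contact_force: [-0.4, -0.5, -3.7]
grip_width: 0.0683
```

Run:
```python
from h import *
print(arm.sense()["torque"],arm.sense()["contact_force"])
a=V("scene")
m=(a.hsv[...,1]<50)&(a.hsv[...,2]>110); m[:,:300]=0;m[:110]=0;m[230:]=0;m[:,405:]=0
print([cv2.boundingRect(c) for c in blobs(m,40)])
```

```text
[ 0.01454208 -0.312749    0.0281413 ] [-0.42584319 -0.54101107 -3.65598056]
[(385, 110, 15, 10), (327, 110, 67, 44)]
```

Even at 20 N the pads hold the tray level. I'll lever it over instead: lower it into the crate, set the lip against the near inner wall, and arc the grip up over the lip.

>>> send_rows(plan=[0,0.02,0,0,0,0.05,0.02,0,0,0.05,0.06,0,0,0.05,0.11,0,0,0.05,0.17,0,0,0.05,0.23,0,0,0.05,0.28,0,0,0.05,0.33,0,0,0.05,0.38,0,0,0.05,0.42,0,0,0.05,0.45,0,0,0.05,0.467,0,0,0.05,0.467,0], force=40)

```text
t: 27.9
ee_pos: [0.5746, 0.3459, 0.1017]
tool_rot: [-3.141, 0.0, 1.693]
contact_force: [-0.1, -0.6, -5.1]
grip_width: 0.0686
```

>>> send_rows(plan=[0,-0.015,0,0,0,-0.03,0,0,0,-0.04,0,0,0,-0.05,0,0,0,-0.05,0,0])

```text
t: 28.4
ee_pos: [0.5595, 0.3442, 0.1026]
tool_rot: [-3.142, -0.0, 1.693]
contact_force: [-0.3, 0.7, -4.1]
grip_width: 0.0686
```

>>> send_rows(plan=[0,-0.01,0,0,0,-0.02,0,0,0,-0.03,0,0,0,-0.03,0,0])

```text
t: 28.8
ee_pos: [0.5556, 0.3445, 0.1048]
tool_rot: [3.131, -0.002, 1.696]
contact_force: [11.8, 0.4, -1.2]
grip_width: 0.0684
```

>>> send_rows(plan=[0,-0.01,-0.02,0,0,-0.024,-0.05,0,0,-0.036,-0.075,0,0,-0.048,-0.1,0,0,-0.064,-0.123,0,0,-0.08,-0.147,0,0,-0.097,-0.17,0,0,-0.114,-0.193,0,0,-0.114,-0.193,0], force=20)

```text
t: 29.7
ee_pos: [0.5184, 0.3396, 0.1619]
tool_rot: [3.137, -0.002, 1.693]
contact_force: [4.2, 2.0, -2.8]
grip_width: 0.0686
```

Run:
```python
from h import *
print(arm.sense()["torque"],arm.sense()["contact_force"])
a=V("scene");b=V("top"); cv2.imwrite("pics/dbl2.png",np.hstack([cv2.resize(a.im[50:260,260:500],(400,350)),cv2.resize(b.im[130:370,20:294],(400,350))]))
```

```text
[ 0.15589725 -1.01068679 -0.05037103] [ 4.17670759  1.97702126 -2.76163352]
```

View pics/dbl2.png

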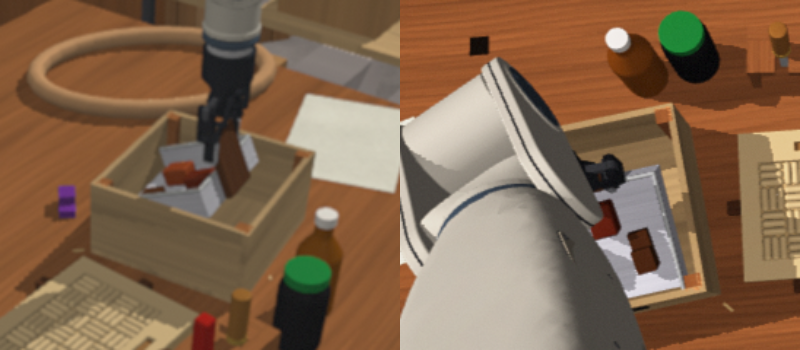

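It is levering as intended, now tilted about 20°. Continuing to 55–60°.

>>> send_rows(plan=[0,-0.02,-0.02,0,0,-0.04,-0.04,0,0,-0.06,-0.06,0,0,-0.079,-0.08,0,0,-0.103,-0.097,0,0,-0.127,-0.114,0,0,-0.15,-0.13,0,0,-0.173,-0.144,0,0,-0.2,-0.157,0,0,-0.225,-0.169,0,0,-0.25,-0.18,0,0,-0.276,-0.19,0,0,-0.3,-0.197,0,0,-0.325,-0.204,0,0,-0.35,-0.21,0,0,-0.37,-0.215,0,0,-0.37,-0.215,0])

```text
t: 31.5
ee_pos: [0.4064, 0.3254, 0.225]
tool_rot: [3.141, -0.0, 1.694]
contact_force: [4.9, 1.8, -4.8]
grip_width: 0.0686
```

Run:
```python
from h import *
print(arm.sense()["torque"],arm.sense()["contact_force"])
a=V("scene");b=V("top"); cv2.imwrite("pics/dbl3.png",np.hstack([cv2.resize(a.im[50:260,260:500],(400,350)),cv2.resize(b.im[130:370,20:294],(400,350))]))
```

```text
[ 0.23158586 -1.51229845 -0.077028  ] [ 4.89031056  1.80475691 -4.81269867]
```

View pics/dbl3.png

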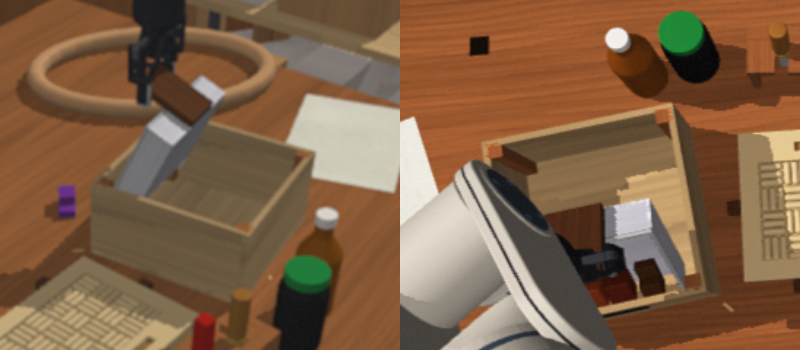

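The tilt is about 55–60°, and the offcuts have slid down to the lip. I'll back off the wall so they drop, then shake lightly.

>>> send_rows(plan=[0,0.03,0,0,0,0.07,0,0,0,0.11,0,0,0,0.15,0,0,0,0.19,0,0,0,0.23,0,0,0,0.25,0,0,0,0.25,-0.03,0,0,0.25,0,0,0,0.25,-0.03,0,0,0.25,0,0,0,0.25,0,0,0,0.25,0,0], force=60)

```text
t: 32.9
ee_pos: [0.4809, 0.3344, 0.2243]
tool_rot: [-3.141, 0.0, 1.693]
contact_force: [0.1, 0.3, -2.5]
grip_width: 0.0685
```

Run:
```python
from h import *
print(arm.sense()["torque"],arm.sense()["contact_force"])
for n in("scene","top"):
    v=V(n);h=v.hsv.astype(int);m=(h[...,1]>175)&((h[...,0]<9)|(h[...,2]<90))&(h[...,0]<13)
    roi=np.zeros(m.shape,np.uint8); P=[v.pix((.491+a*np.cos(.123)-b*np.sin(.123),.336+a*np.sin(.123)+b*np.cos(.123),z)) for a,b in((.12,.12),(.12,-.12),(-.12,-.12),(-.12,.12)) for z in(.02,.25)]
    cv2.fillPoly(roi,[cv2.convexHull(np.array(P,np.float32)).astype(int)],1)
    for c in blobs(m&(roi>0),15): print(n,[round(x) for x in cv2.minAreaRect(c)[0]],cv2.contourArea(c))
a=V("scene");b=V("top"); cv2.imwrite("pics/dbl4.png",np.hstack([cv2.resize(a.im[50:260,260:500],(400,350)),cv2.resize(b.im[130:370,20:294],(400,350))]))
```

```text
[-0.00630986  0.19124397 -0.04846988] [ 0.12450402  0.25026265 -2.52104954]
scene [348, 164] 56.5
top [179, 329] 388.5
top [137, 244] 311.0
top [186, 192] 51.0
```

View pics/dbl4.png

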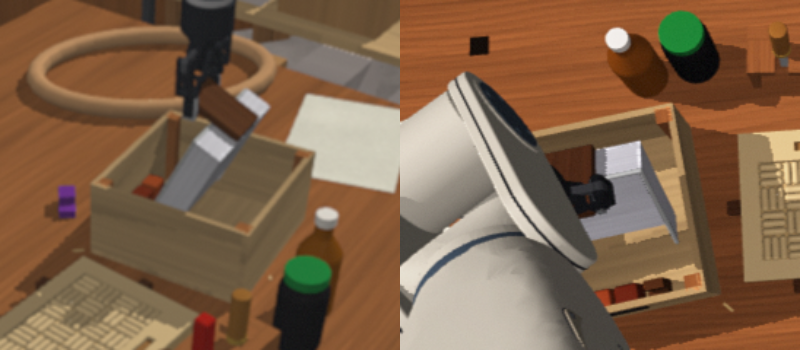

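All three offcuts lie on the crate floor by the near wall, at (605–650,290) in the right view, and the tray is empty. Now I'll carry the tray back.

>>> send_rows(plan=[0,0,-0.06,0,0,0,-0.16,0,0,0,-0.28,0,0,0,-0.37,0,0,0,-0.4,0,0,0,-0.4,0,-0.05,0,-0.4,0,-0.13,0,-0.4,0,-0.22,0,-0.4,0,-0.32,0,-0.4,0,-0.42,0,-0.4,0,-0.52,0,-0.4,0,-0.62,0,-0.4,0,-0.72,0,-0.4,0,-0.81,0,-0.4,0,-0.88,0,-0.4,0,-0.93,0,-0.4,0,-0.95,0,-0.4,0,-0.95,0,-0.4,0], force=110)

```text
t: 35.0
ee_pos: [0.5158, 0.0511, 0.344]
tool_rot: [-3.14, -0.0, 1.692]
contact_force: [-0.2, -0.6, -2.9]
grip_width: 0.0684
```

Run:
```python
from h import *
v=V("scene");v.crop("sc5.png",150,50,500,300,2.2)
v=V("top")
h=v.hsv.astype(int);m=(h[...,1]>175)&((h[...,0]<9)|(h[...,2]<90))&(h[...,0]<13);m[:, :75]=0;m[:200]=0;m[360:]=0;m[:,240:]=0
for c in blobs(m,15): print([round(x) for x in cv2.minAreaRect(c)[0]],cv2.contourArea(c))
go((.4164,-.3185,.345,1.28),(.4164,-.3185,.22,1.28))
```

```text
[112, 346] 24.0
[182, 346] 1458.0
[174, 330] 455.0
[99, 241] 133.0
[-1.1858, -0.4799, -0.0022, 0.263] rows>=7.7 q6->-1.93
[-1.1858, -0.4799, 0.4144, 0.263] rows>=8.1 q6->-1.93
```

View pics/sc5.png

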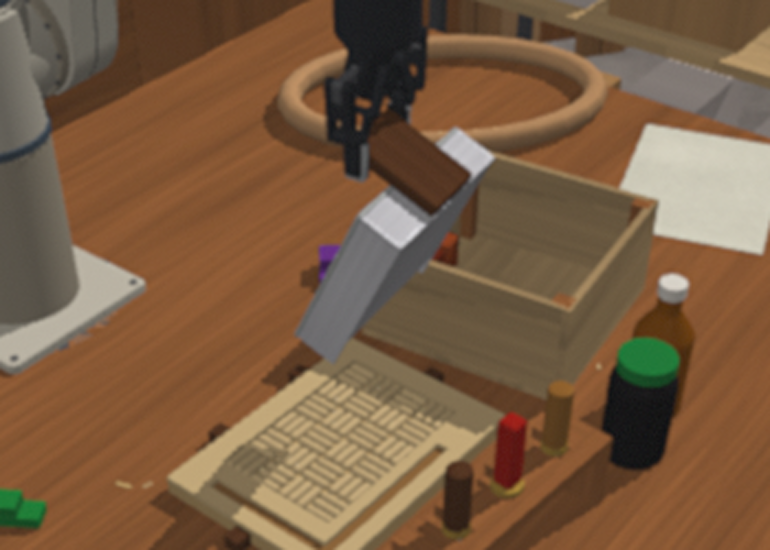

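The tray is held at about 57° and is empty. Going on to its original spot.

>>> send_rows(plan=[-0.06,-0.03,0,0,-0.16,-0.07,0,0.03,-0.27,-0.11,0,0.06,-0.38,-0.16,0,0.1,-0.49,-0.2,0,0.13,-0.6,-0.25,0,0.16,-0.71,-0.29,0,0.19,-0.8,-0.33,0,0.22,-0.87,-0.36,0,0.25,-0.92,-0.38,0,0.263,-0.95,-0.39,0,0.263,-0.95,-0.39,0,0.263])

```text
t: 36.3
ee_pos: [0.4349, -0.2456, 0.3446]
tool_rot: [3.142, -0.0, 1.28]
contact_force: [-0.7, -0.6, -3.1]
grip_width: 0.0681
```

Run:
```python
from h import *
go((.4164,-.3185,.345,1.28),(.4164,-.3185,.20,1.28))
```

```text
[-0.2505, 0.0105, -0.0012, 0.0001] rows>=1.5 q6->-1.93
[-0.2505, 0.0105, 0.4822, 0.0001] rows>=3.3 q6->-1.93
```

>>> send_rows(plan=[-0.06,0,0,0,-0.15,0.01,0,0,-0.22,0.01,0,0,-0.25,0.01,0.02,0,-0.25,0.01,0.08,0,-0.25,0.01,0.17,0,-0.25,0.01,0.27,0,-0.25,0.01,0.37,0,-0.25,0.01,0.44,0,-0.25,0.01,0.482,0,-0.25,0.01,0.482,0])

```text
t: 37.4
ee_pos: [0.4155, -0.3166, 0.1984]
tool_rot: [-3.138, -0.002, 1.281]
contact_force: [-0.6, 0.3, -3.0]
grip_width: 0.0688
```

>>> send_rows(plan=[0,0,0.02,0,0,0,0.04,0,0,0,0.06,0,0,0,0.06,0])

```text
t: 37.8
ee_pos: [0.4158, -0.3179, 0.1817]
tool_rot: [-3.141, -0.0, 1.28]
contact_force: [-0.1, 0.4, -3.6]
grip_width: 0.0684
```

Run:
```python
from h import *
print(arm.sense()["torque"],arm.sense()["contact_force"])
v=V("scene");v.crop("sc6.png",60,200,320,400,3)
```

```text
[ 0.04025217  0.09848327 -0.02228099] [-0.0511256   0.43522997 -3.60848199]
```

Not touching yet, so lowering further in small steps.

>>> send_rows(plan=[0,0,0.01,0,0,0,0.02,0,0,0,0.03,0,0,0,0.03,0])

```text
t: 38.25
ee_pos: [0.4158, -0.3179, 0.1727]
tool_rot: [-3.141, -0.0, 1.28]
contact_force: [0.5, 0.3, -3.1]
grip_width: 0.0688
```

>>> send_rows(plan=[0,0,0.01,0,0,0,0.02,0,0,0,0.02,0])

```text
t: 38.55
ee_pos: [0.4174, -0.3186, 0.1686]
tool_rot: [3.139, 0.0, 1.28]
contact_force: [-0.2, 2.9, 9.6]
grip_width: 0.0686
```

>>> send_rows(plan=[0,0,0.01,0,0,0,0.02,0,0,0,0.02,0])

```text
t: 38.85
ee_pos: [0.4212, -0.3199, 0.168]
tool_rot: [3.13, 0.002, 1.279]
contact_force: [-0.2, 13.0, 52.4]
grip_width: 0.0685
```

>>> send_rows(plan=[0,0,-0.02,0,0,0,-0.02,0,0,0,-0.02,0,0.0,0.03,-0.01,0,0,0.06,0,0,0,0.097,0.015,0,0,0.13,0.033,0,0,0.162,0.051,0,0,0.195,0.07,0,0,0.225,0.094,0,0,0.255,0.118,0,0,0.282,0.142,0,0,0.282,0.142,0], force=20)

```text
t: 40.15
ee_pos: [0.5006, -0.3448, 0.1201]
tool_rot: [3.135, 0.003, 1.281]
contact_force: [5.2, -2.4, 10.7]
grip_width: 0.0686
```

Run:
```python
from h import *
print(arm.sense()["torque"],arm.sense()["contact_force"],arm.sense()["ee_pos"])
v=V("scene");v.crop("sc7.png",80,220,300,400,3.3)
```

```text
[-0.59862457  0.14901281  0.15661485] [ 5.17182554 -2.39006604 10.71105919] [ 0.50062518 -0.34476658  0.12005705]
```

View pics/sc7.png

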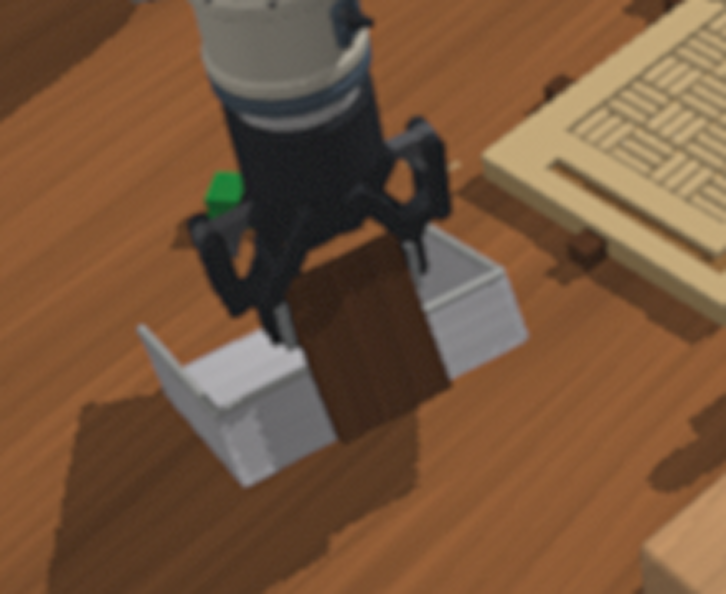

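Flattening out as planned (about 25° left). Finishing the arc, then shifting the last few mm to the original grip position.

>>> send_rows(plan=[0,0.025,0.028,0,0,0.05,0.057,0,0,0.073,0.086,0,0,0.092,0.118,0,0,0.111,0.15,0,0,0.13,0.183,0,0,0.142,0.21,0,0,0.151,0.235,0,0,0.151,0.24,0,0,0.151,0.24,0])

```text
t: 41.2
ee_pos: [0.5434, -0.3563, 0.0523]
tool_rot: [3.136, 0.001, 1.28]
contact_force: [-7.4, 10.1, 47.1]
grip_width: 0.0684
```

Run:
```python
from h import *
print(arm.sense()["torque"],arm.sense()["contact_force"],arm.sense()["ee_pos"])
go((.552,-.359,.0505,1.28))
v=V("top");m=(v.hsv[...,1]<60)&(v.hsv[...,2]>120);m[:195]=0;m[330:]=0;m[:,425:][:,125:]=0;m[:,:425]=0
c=max(blobs(m),key=cv2.contourArea);r=cv2.minAreaRect(c);print(r,cv2.contourArea(c))
b=cv2.boxPoints(r);print([np.round(v.ray(p,.045)[:2],3).tolist() for p in b])
cv2.imwrite("pics/m.png",m*np.uint8(255))
```

```text
[1.56125757 1.07886012 0.26712811] [-7.38841038 10.09007908 47.13452541] [ 0.54337985 -0.35629769  0.05232323]
[-0.0004, 0.0301, 0.0061, -0.0] rows>=0.2 q6->-1.86
((485.74786376953125, 270.41943359375), (75.96080780029297, 158.28514099121094), 25.72561264038086) 9205.5
[[0.353, -0.172], [0.643, -0.364], [0.555, -0.499], [0.274, -0.302]]
```

>>> send_rows(plan=[0,0,-0.015,0,0,0.01,-0.015,0,0,0.02,-0.015,0,0,0.03,-0.015,0,0,0.03,-0.015,0])

```text
t: 41.75
ee_pos: [0.5459, -0.3568, 0.0524]
tool_rot: [-3.134, -0.001, 1.28]
contact_force: [-15.4, 7.2, 33.0]
grip_width: 0.0683
```

>>> send_rows(plan=[0,0,0,0,0,0,0,0,0,0,0,0,0,0,0,0,0,0,-0.1,0,0,0,-0.25,0,0,0,-0.4,0,0,0,-0.5,0,0,0,-0.5,0,0.3,0.3,-0.6,0,0.5,0.5,-0.6,0,0.5,0.5,-0.6,0,0.5,0.5,-0.6,0,0.5,0.5,-0.6,0,0.5,0.5,-0.6,0], grip=-1)

```text
t: 43.25
ee_pos: [0.7371, -0.2554, 0.2291]
tool_rot: [-3.14, -0.0, 1.283]
contact_force: [-0.1, -0.9, -0.8]
grip_width: 0.0853
```

Run:
```python
from h import *
v=V("top"); s=V("scene")
ref=cv2.imread("pics/top0.png"); 
# compare tray region with the start picture: shift of tray by phase / ECC-free difference
a=cv2.cvtColor(ref[195:325,420:560],cv2.COLOR_BGR2GRAY).astype(np.float32);b=cv2.cvtColor(v.im[195:325,420:560],cv2.COLOR_BGR2GRAY).astype(np.float32)
print("shift px top",cv2.phaseCorrelate(a,b),np.abs(a-b).mean())
r2=cv2.imread("pics/scene0.png");a2=cv2.cvtColor(r2[280:395,115:255],cv2.COLOR_BGR2GRAY).astype(np.float32);b2=cv2.cvtColor(s.im[280:395,115:255],cv2.COLOR_BGR2GRAY).astype(np.float32)
print("shift px scene",cv2.phaseCorrelate(a2,b2))
cv2.imwrite("pics/cmp.png",np.hstack([cv2.resize(v.im[195:325,420:560],(266,247)),cv2.resize(ref[195:325,420:560],(266,247)),cv2.resize(s.im[280:395,115:255],(266,247))]))
print(arm.sense()["ee_pos"],arm.sense()["contact_force"])
```

```text
shift px top ((-0.06922934947057513, 1.0085013806179717), 0.183846649907744) 53.26324
shift px scene ((-0.8174855229576536, -0.22006706602179804), 0.9330275857890094)
[ 0.73458102 -0.25750996  0.22922926] [-0.07712308 -0.43279581  0.23086781]
```

The tray is back flat and matches the start picture to within about 1 px in the scene view. Next is the burnisher: I'll triangulate the red handle.

Run:
```python
from h import *
v=V("top"); s=V("scene"); np.set_printoptions(precision=4,suppress=True)
C={}
for n,w in(("t",v),("s",s)):
    h=w.hsv.astype(int);m=((h[...,0]<6)|(h[...,0]>174))&(h[...,1]>200)&(h[...,2]>45)
    for X,r in (((.7065,0,.14),25),):
        c0=w.pix(X); mm=np.zeros(m.shape,bool);x,y=c0.astype(int);mm[y-r:y+r,x-r:x+r]=1
        bs=blobs(m&mm,20); c=max(bs,key=cv2.contourArea); 
        k=np.zeros(m.shape,np.uint8);cv2.drawContours(k,[c],-1,1,-1);M=cv2.moments(k,True);C[n]=(M["m10"]/M["m00"],M["m01"]/M["m00"]); print(n,C[n],cv2.boundingRect(c),M["m00"])
    ys,xs=np.nonzero(k); vv=h[ys,xs,2]; print(np.percentile(vv,[10,50,90]))
    t=vv>120
    if n=="t": print("top face centre",np.c_[xs,ys][t].mean(0),t.sum(), v.ray(np.c_[xs,ys][t].mean(0),.174))
print("tri of handle blob centres",tri(v,C["t"],s,C["s"]))
# predicted centroid: project box handle at candidate position
for w,n in((v,"t"),(s,"s")):
    for P in((.7065,0.0),):
        pts=np.array([w.pix((P[0]+a,P[1]+b,z)) for a in(-.011,.011) for b in(-.011,.011) for z in(.096,.174)],np.float32)
        hu=cv2.convexHull(pts);M=cv2.moments(hu);c=np.array([M["m10"],M["m01"]])/M["m00"]; print(n,"pred",c)
        J=np.c_[w.pix((P[0]+.001,P[1],.135))-w.pix((P[0],P[1],.135)),w.pix((P[0],P[1]+.001,.135))-w.pix((P[0],P[1],.135))]; print("corr mm",np.linalg.solve(J,np.array(C[n])-c))
go((.7065,0,.22,-.08),(.7065,0,.116,-.08))
```

```text
t (316.35087719298247, 154.66666666666666) (311, 144, 11, 23) 228.0
[ 60.   72.  144.3]
top face centre [315.4578 148.8434] 83 [0.7057 0.0024 0.174 ]
s (381.4297872340426, 252.45106382978724) (376, 238, 13, 33) 235.0
[ 91.  96. 154.]
tri of handle blob centres [0.7063 0.0009 0.1416]
t pred [316.8215 155.1078]
corr mm [1.0323 0.8529]
s pred [381.0034 254.7437]
corr mm [-3.0334  6.3095]
[0.7983, -0.3365, 0.0336, 0.8648] rows>=9.1 q6->0.08
[0.7983, -0.3365, 0.3802, 0.8648] rows>=9.1 q6->0.08
```

>>> send_rows(plan=[0.2,-0.08,0,0.2,0.4,-0.16,0,0.4,0.6,-0.25,0,0.6,0.8,-0.335,0,0.865,0.8,-0.335,0,0.865,0.8,-0.335,0,0.865,0.8,-0.335,0,0.865,0.8,-0.335,0,0.865,0.8,-0.335,0,0.865,0.8,-0.335,0,0.865,0.8,-0.335,0,0.865,0.8,-0.335,0,0.865,0.8,-0.335,0,0.865], grip=-0.2, force=70)

```text
t: 44.75
ee_pos: [0.7083, 0.001, 0.231]
tool_rot: [3.142, 0.0, -0.078]
contact_force: [-0.3, 0.1, 0.7]
grip_width: 0.0513
```

Run:
```python
from h import *
go((.7065,0.001,.20,-.08),(.7065,0.001,.116,-.08))
```

```text
[-0.006, 0.0004, 0.1035, 0.0015] rows>=0.6 q6->0.08
[-0.006, 0.0004, 0.3835, 0.0015] rows>=2.3 q6->0.08
```

>>> send_rows(plan=[-0.006,0,0.06,0,-0.006,0,0.13,0,-0.006,0,0.2,0,-0.006,0,0.26,0,-0.006,0,0.32,0,-0.006,0,0.36,0,-0.006,0,0.384,0,-0.006,0,0.384,0])

```text
t: 45.55
ee_pos: [0.7062, 0.0016, 0.1147]
tool_rot: [3.141, 0.002, -0.079]
contact_force: [-0.1, 1.2, -0.2]
grip_width: 0.0512
```

>>> send_rows(plan=[0,0,0,0,0,0,0,0,0,0,0,0,0,0,0,0,0,0,0,0], grip=1)

```text
t: 46.05
ee_pos: [0.7074, 0.0016, 0.117]
tool_rot: [-3.141, -0.002, -0.079]
contact_force: [-0.9, -1.2, 6.9]
grip_width: 0.0215
```

Run:
```python
from h import *
st=arm.sense(); print(st["ee_pos"],st["tool_rot"],st["contact_force"],st["torque"],st["grip_width"])
```

```text
[0.70740417 0.00156824 0.11700403] [-3.14145075e+00 -1.96614384e-03 -7.88256115e-02] [-0.86687043 -1.20288396  6.9340843 ] [0.00538285 0.05134872 0.01074332] 0.021458183900215883
```

The handle is gripped at 21.5 mm. Lifting it straight up, then over to the groove start.

>>> send_rows(plan=[0,0,-0.03,0,0,0,-0.08,0,0,0,-0.14,0,0,0,-0.2,0,0,0,-0.26,0,0,0,-0.31,0,0,0,-0.34,0,0,0,-0.34,0])

```text
t: 46.85
ee_pos: [0.7075, 0.0016, 0.22]
tool_rot: [-3.141, -0.003, -0.079]
contact_force: [0.3, 0.2, -1.1]
grip_width: 0.0214
```

Run:
```python
from h import *
st=arm.sense(); print(st["ee_pos"],st["contact_force"],st["grip_width"])
p0=np.array([.4978,.0077]);th=-.03;R=np.array([[np.cos(th),-np.sin(th)],[np.sin(th),np.cos(th)]])
for q in((-.0587,-.1253),(.0863,-.1253),(.0863,.0597)): print(p0+R@q)
S=p0+R@[-.0587,-.1253]
go((*S,.20,-.03),(*S,.135,-.03))
```

```text
[0.70754652 0.00156504 0.22003553] [ 0.32899482  0.20283501 -1.10338616] 0.021353551341518978
[ 0.43536798 -0.11578288]
[ 0.58030273 -0.12013223]
[0.5858519  0.06478453]
[-0.8736, 0.4614, 0.0668, -0.0311] rows>=5.9 q6->-0.23
[-0.8736, 0.4614, 0.2835, -0.0311] rows>=6.2 q6->-0.23
```

>>> send_rows(plan=[-0.1,0.02,0,0,-0.2,0.06,0,0,-0.32,0.12,0,-0.03,-0.45,0.2,0,-0.031,-0.6,0.3,0,-0.031,-0.75,0.4,0,-0.031,-0.85,0.45,0,-0.031,-0.874,0.461,0,-0.031,-0.874,0.461,0.1,-0.031,-0.874,0.461,0.18,-0.031,-0.874,0.461,0.25,-0.031,-0.874,0.461,0.283,-0.031,-0.874,0.461,0.283,-0.031,-0.874,0.461,0.283,-0.031])

```text
t: 48.25
ee_pos: [0.4349, -0.1156, 0.1332]
tool_rot: [3.142, -0.0, -0.03]
contact_force: [-0.3, -0.4, -0.7]
grip_width: 0.0214
```

Run:
```python
from h import *
st=arm.sense(); print(st["ee_pos"],st["tool_rot"],st["contact_force"])
a=V("scene");b=V("top"); x,y=a.pix((.435,-.116,.04)).astype(int);u,w=b.pix((.435,-.116,.04)).astype(int);print(x,y,u,w)
cv2.imwrite("pics/tip.png",np.hstack([cv2.resize(a.im[y-30:y+30,x-40:x+40],(400,300),interpolation=cv2.INTER_CUBIC),cv2.resize(b.im[w-30:w+30,u-40:u+40],(400,300),interpolation=cv2.INTER_CUBIC)]))
p=st["ee_pos"]; e=p-[0,0,.093]; print("pred tip px in crop:",(a.pix(e)-(x-40,y-30)+.5)*5,(b.pix(e)-(u-40,w-30)+.5)*5)
print("groove start",(a.pix((.43537,-.11578,.016))-(x-40,y-30)+.5)*5,"corner",(a.pix((.5803,-.1201,.016))-(x-40,y-30)+.5)*5)
```

```text
[ 0.4348661  -0.11564344  0.13318688] [ 3.14157190e+00 -1.81731828e-04 -2.99969363e-02] [-0.29452284 -0.44557655 -0.67621746]
247 264 384 288
pred tip px in crop: [207.03324534 153.19649675] [205.47948479 156.78402263]
groove start [212.20639826 192.31219229] corner [454.51107387 341.42954077]
```

View pics/tip.png

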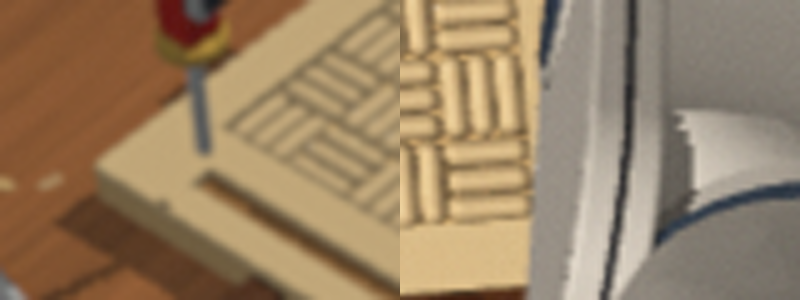

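The tip is seen at (205,153), where I predicted (207,153), just above the groove's start end at (205,180). Lowering to a light touch.

>>> send_rows(plan=[0,0,0.02,0,0,0,0.04,0,0,0,0.06,0,0,0,0.07,0,0,0,0.07,0,0,0,0.07,0])

```text
t: 48.95
ee_pos: [0.4343, -0.1156, 0.1118]
tool_rot: [-3.141, 0.0, -0.03]
contact_force: [-0.9, -0.1, -0.6]
grip_width: 0.0212
```

>>> send_rows(plan=[0,0,0.003,0,0,0,0.006,0,0,0,0.006,0,0,0,0.006,0])

```text
t: 49.35
ee_pos: [0.4344, -0.1157, 0.1102]
tool_rot: [3.142, -0.0, -0.03]
contact_force: [-0.0, 0.0, -1.7]
grip_width: 0.0213
```

>>> send_rows(plan=[0,0,0.002,0,0,0,0.004,0,0,0,0.004,0,0,0,0.004,0])

```text
t: 49.75
ee_pos: [0.4344, -0.1156, 0.1089]
tool_rot: [-3.142, 0.0, -0.03]
contact_force: [0.4, -0.1, -1.3]
grip_width: 0.0213
```

```bash
python3 -c "
from h import *
s=arm.sense();print(s['ee_pos'],s['contact_force'],s['torque'])"
```

```text
[ 0.43437106 -0.11564612  0.1088989 ] [ 0.44506117 -0.13691357 -1.31093495] [-0.02051064  0.07920773  0.03624585]
```

>>> send_rows(plan=[0,0,0.002,0,0,0,0.003,0,0,0,0.003,0,0,0,0.003,0])

```text
t: 50.15
ee_pos: [0.4345, -0.1157, 0.1084]
tool_rot: [3.142, -0.0, -0.03]
contact_force: [-1.1, -0.2, 6.4]
grip_width: 0.0211
```

>>> send_rows(plan=[0,0,0.002,0,0,0,0.003,0,0,0,0.003,0,0,0,0.003,0])

```text
t: 50.55
ee_pos: [0.4347, -0.1158, 0.108]
tool_rot: [3.141, -0.001, -0.03]
contact_force: [-3.1, 0.5, 13.0]
grip_width: 0.021
```

Contact is at a TCP height of about 0.1085. I'll ease off 1 mm and draw along the first leg at 2 cm/s.

>>> send_rows(plan=[0,0,-0.003,0,0.006,0,-0.003,0,0.012,0,-0.003,0,0.018,0,-0.003,0,0.025,0,-0.003,0,0.031,0,-0.003,0,0.037,0,-0.003,0,0.044,0,-0.003,0,0.05,0,-0.003,0,0.057,0,-0.003,0,0.063,0,-0.003,0,0.07,0,-0.003,0,0.076,0,-0.003,0,0.082,0,-0.003,0,0.088,0,-0.003,0,0.094,0,-0.003,0,0.1,0,-0.003,0])

```text
t: 52.25
ee_pos: [0.4567, -0.1155, 0.1075]
tool_rot: [-3.14, 0.017, -0.029]
contact_force: [-22.5, -2.0, 30.2]
grip_width: 0.0211
```

```bash
cat >> h.py <<'E'
def gp():
    s=arm.sense();d=s["ee_pos"][:2]-[.4978,.0077];c,n=np.cos(-.03),np.sin(-.03)
    print("panel xy mm",np.round([1e3*(c*d[0]+n*d[1]),1e3*(-n*d[0]+c*d[1])],1),"z",round(s["ee_pos"][2],4),"F",np.round(s["contact_force"],1),"T",np.round(s["torque"],2))
E
python3 -c "
from h import *
gp()"
```

```text
panel xy mm [ -37.4 -124.4] z 0.1075 F [-22.5  -2.   30.2] T [-0.52  6.25  0.02]
```

The drag is too high at 30 N normal. I'll lift, check that the tool hasn't shifted in the grip, and restart lighter.

>>> send_rows(plan=[0.1,0,-0.02,0,0.1,0,-0.04,0,0.1,0,-0.06,0,0.1,0,-0.06,0,0.1,0,-0.06,0])

```text
t: 52.75
ee_pos: [0.4936, -0.1173, 0.1259]
tool_rot: [-3.141, 0.0, -0.03]
contact_force: [0.1, 0.9, -0.5]
grip_width: 0.0211
```

Run:
```python
from h import *
gp(); st=arm.sense(); print(st["ee_pos"],st["tool_rot"],st["grip_width"])
a=V("scene"); e=st["ee_pos"]-[0,0,.093]
print("pred tip",a.pix(e),"shaft top",a.pix(e+[0,0,.06]))
x,y=a.pix(e).astype(int); h=a.hsv[y-35:y+12,x-14:x+14]; m=(h[...,1]<75)&(h[...,2]<150)
for c in blobs(m,10):
    p=c[:,0]+[x-14,y-35]; print(len(c),cv2.contourArea(c),"lowest",p[p[:,1].argmax()],"highest",p[p[:,1].argmin()])
ys,xs=np.nonzero(m); 
for r in range(0,47,4):
    k=xs[ys==r]; print(r+y-35,(k.min()+x-14,k.max()+x-14) if len(k) else None,end=' ')
```

```text
panel xy mm [  -0.4 -125.1] z 0.1259 F [ 0.1  0.9 -0.5] T [ 0.05  0.03 -0.03]
[ 0.49364813 -0.11731197  0.12592268] [-3.14147615e+00  3.76516802e-04 -3.02276744e-02] 0.021132315729882615
pred tip [267.39140633 278.14557234] shaft top [265.61941773 258.28969437]
37 38.5 lowest [265 278] highest [264 262]
29 58.5 lowest [267 252] highest [264 243]
243 (np.int64(255), np.int64(273)) 247 (np.int64(265), np.int64(273)) 251 (np.int64(265), np.int64(268)) 255 None 259 None 263 (np.int64(264), np.int64(267)) 267 (np.int64(264), np.int64(267)) 271 (np.int64(265), np.int64(267)) 275 (np.int64(265), np.int64(267)) 279 None 283 None 287 None
```

The tool is still upright in the grip: the tip is seen at x=266, predicted 267. Going back to the start to approach more lightly.

>>> send_rows(plan=[-0.05,0,0,0,-0.12,0,0,0,-0.18,0,0,0,-0.196,0,0,0,-0.196,0,0,0,-0.196,0,0.02,0,-0.196,0,0.035,0,-0.196,0,0.046,0,-0.196,0,0.053,0,-0.196,0,0.053,0,-0.196,0,0.053,0])

```text
t: 53.9
ee_pos: [0.4357, -0.1157, 0.11]
tool_rot: [-3.142, 0.0, -0.03]
contact_force: [-0.0, 0.2, -1.0]
grip_width: 0.0211
```

>>> send_rows(plan=[0,0,0.001,0,0,0,0.002,0,0,0,0.002,0,0,0,0.002,0])

```text
t: 54.3
ee_pos: [0.4356, -0.1157, 0.1096]
tool_rot: [3.142, -0.0, -0.03]
contact_force: [-0.4, 0.5, -1.1]
grip_width: 0.0209
```

```bash
python3 -c "
from h import *
gp()"
```

```text
panel xy mm [ -58.5 -125.2] z 0.1096 F [-0.4  0.5 -1.1] T [ 0.02 -0.03  0.03]
```

>>> send_rows(plan=[-0.003,0,0.001,0,-0.003,0,0.002,0,-0.003,0,0.002,0,-0.003,0,0.002,0])

```text
t: 54.7
ee_pos: [0.4347, -0.1157, 0.1089]
tool_rot: [3.142, -0.0, -0.03]
contact_force: [0.5, 0.4, -1.2]
grip_width: 0.0213
```

>>> send_rows(plan=[0,0,0.001,0,0,0,0.001,0,0,0,0.001,0])

```text
t: 55.0
ee_pos: [0.4347, -0.1157, 0.1087]
tool_rot: [3.142, -0.0, -0.03]
contact_force: [-0.0, 0.3, 0.8]
grip_width: 0.0213
```

>>> send_rows(plan=[0,0,0.001,0,0,0,0.001,0,0,0,0.001,0])

```text
t: 55.3
ee_pos: [0.4348, -0.1157, 0.1085]
tool_rot: [3.142, -0.0, -0.03]
contact_force: [-1.2, 0.4, 3.9]
grip_width: 0.0213
```

```bash
python3 -c "
from h import *
gp()"
```

```text
panel xy mm [ -59.3 -125.2] z 0.1085 F [-1.2  0.4  3.9] T [ 0.08  0.21 -0.02]
```

Light touch now, at about 4 N. I'll draw in short, watched stretches.

>>> send_rows(plan=[0.006,0,0,0,0.012,0,0,0,0.018,0,0,0,0.025,0,0,0,0.031,0,0,0,0.037,0,0,0])

```text
t: 55.9
ee_pos: [0.4403, -0.1152, 0.1078]
tool_rot: [-3.14, 0.012, -0.029]
contact_force: [-15.5, -1.6, 20.8]
grip_width: 0.0214
```

```bash
python3 -c "
from h import *
gp()"
```

```text
panel xy mm [ -53.8 -124.5] z 0.1078 F [-15.5  -1.6  20.8] T [-0.38  4.41 -0.02]
```

>>> send_rows(plan=[-0.004,0,-0.001,0,-0.008,0,-0.002,0,-0.012,0,-0.003,0,-0.016,0,-0.004,0,-0.021,0,-0.004,0,-0.026,0,-0.004,0,-0.031,0,-0.004,0,-0.037,0,-0.004,0,-0.037,0,-0.004,0])

```text
t: 56.8
ee_pos: [0.4344, -0.1156, 0.1095]
tool_rot: [-3.142, 0.0, -0.03]
contact_force: [0.2, 0.7, -1.4]
grip_width: 0.0212
```

>>> send_rows(plan=[0,0,0.001,0,0,0,0.001,0,0,0,0.001,0])

```text
t: 57.1
ee_pos: [0.4348, -0.1157, 0.1092]
tool_rot: [3.142, -0.0, -0.03]
contact_force: [0.6, 0.4, -2.1]
grip_width: 0.0213
```

```bash
python3 -c "
from h import *
gp()"
```

```text
panel xy mm [ -59.3 -125.2] z 0.1092 F [ 0.6  0.4 -2.1] T [ 0.08  0.03 -0.02]
```

>>> send_rows(plan=[0,0,0.001,0,0.004,0,0.001,0,0.01,0,0.0012,0,0.016,0,0.0014,0,0.022,0,0.0016,0,0.028,0,0.0016,0,0.034,0,0.0016,0,0.04,0,0.0016,0,0.046,0,0.0016,0,0.052,0,0.0016,0])

```text
t: 58.1
ee_pos: [0.4504, -0.1161, 0.1087]
tool_rot: [3.142, -0.0, -0.03]
contact_force: [0.2, -0.4, -0.2]
grip_width: 0.0212
```

```bash
python3 -c "
from h import *
gp()"
```

```text
panel xy mm [ -43.6 -125.2] z 0.1087 F [ 0.2 -0.4 -0.2] T [-0.02  0.14  0.01]
```

That is a feather-light touch and the tool runs freely. Continuing.

>>> send_rows(plan=[0.006,0,0,0,0.012,0,0,0,0.018,0,0,0,0.024,0,0,0,0.03,0,0,0,0.036,0,0,0,0.042,0,0,0,0.048,0,0,0,0.054,0,0,0,0.06,0,0,0,0.066,0,0,0,0.072,0,0,0])

```text
t: 59.3
ee_pos: [0.472, -0.1168, 0.1088]
tool_rot: [-3.142, -0.0, -0.03]
contact_force: [-0.5, 0.1, -0.6]
grip_width: 0.021
```

```bash
python3 -c "
from h import *
gp()"
```

```text
panel xy mm [ -22.  -125.2] z 0.1088 F [-0.5  0.1 -0.6] T [0.04 0.15 0.01]
```

>>> send_rows(plan=[0.006,0,0,0,0.012,0,0.0002,0,0.018,0,0.0003,0,0.024,0,0.0003,0,0.03,0,0.0003,0,0.036,0,0.0003,0,0.042,0,0.0003,0,0.048,0,0.0003,0,0.054,0,0.0003,0,0.06,0,0.0003,0,0.066,0,0.0003,0,0.072,0,0.0003,0,0.078,0,0.0003,0,0.084,0,0.0003,0,0.09,0,0.0003,0,0.096,0,0.0003,0,0.102,0,0.0003,0,0.108,0,0.0003,0,0.114,0,0.0003,0,0.12,0,0.0003,0])

```text
t: 61.3
ee_pos: [0.508, -0.1178, 0.1087]
tool_rot: [-3.142, 0.0, -0.03]
contact_force: [-0.5, 0.2, 0.0]
grip_width: 0.0213
```

```bash
python3 -c "
from h import *
gp()"
```

```text
panel xy mm [  13.9 -125.2] z 0.1087 F [-0.5  0.2  0. ] T [ 0.03  0.34 -0.02]
```

>>> send_rows(plan=[0.006,0,0,0,0.012,0,0,0,0.018,0,0,0,0.024,0,0,0,0.03,0,0,0,0.036,0,0,0,0.042,0,0,0,0.048,0,0,0,0.054,0,0,0,0.06,0,0,0,0.066,0,0,0,0.072,0,0,0,0.078,0,0,0,0.084,0,0,0,0.09,0,0,0,0.096,0,0,0,0.102,0,0,0,0.108,0,0,0,0.114,0,0,0,0.12,0,0,0])

```text
t: 63.3
ee_pos: [0.5439, -0.1189, 0.1086]
tool_rot: [-3.142, 0.0, -0.03]
contact_force: [-1.1, 0.0, 0.1]
grip_width: 0.0211
```

```bash
python3 -c "
from h import *
gp()"
```

```text
panel xy mm [  49.9 -125.2] z 0.1086 F [-1.1  0.   0.1] T [0.05 0.33 0.01]
```

>>> send_rows(plan=[0.006,0,0,0,0.012,0,0,0,0.018,0,0,0,0.024,0,0,0,0.03,0,0,0,0.036,0,0,0,0.042,0,0,0,0.048,0,0,0,0.054,0,0,0,0.06,0,0,0,0.066,0,0,0,0.072,0,0,0,0.078,0,0,0,0.084,0,0,0,0.09,0,0,0,0.096,0,0,0,0.102,0,0,0,0.108,0,0,0,0.114,0,0,0,0.122,0,0,0])

```text
t: 65.3
ee_pos: [0.5804, -0.12, 0.1086]
tool_rot: [-3.142, 0.0, -0.03]
contact_force: [-0.0, -0.1, 0.4]
grip_width: 0.0212
```

>>> send_rows(plan=[0,-0.004,0,0,0,-0.01,0,0,0,-0.016,0,0,0,-0.022,0,0,0,-0.028,0,0,0,-0.034,0,0,0,-0.04,0,0,0,-0.046,0,0,0,-0.052,0,0,0,-0.058,0,0])

```text
t: 66.3
ee_pos: [0.581, -0.1025, 0.1087]
tool_rot: [3.142, -0.0, -0.03]
contact_force: [-0.8, -1.9, 0.7]
grip_width: 0.0212
```

```bash
python3 -c "
from h import *
gp()"
```

```text
panel xy mm [  86.4 -107.7] z 0.1087 F [-0.8 -1.9  0.7] T [-0.26  0.05  0.03]
```

Round the corner with no wall contact. Continuing along the second leg.

>>> send_rows(plan=[0,-0.006,0,0,0,-0.012,0,0,0,-0.018,0,0,0,-0.024,0,0,0,-0.03,0,0,0,-0.036,0,0,0,-0.042,0,0,0,-0.048,0,0,0,-0.054,0,0,0,-0.06,0,0,0,-0.066,0,0,0,-0.072,0,0,0,-0.078,0,0,0,-0.084,0,0,0,-0.09,0,0,0,-0.096,0,0,0,-0.102,0,0,0,-0.108,0,0,0,-0.114,0,0,0,-0.12,0,0])

```text
t: 68.3
ee_pos: [0.582, -0.0665, 0.1086]
tool_rot: [3.142, 0.0, -0.03]
contact_force: [-0.1, -1.7, 1.4]
grip_width: 0.0214
```

```bash
python3 -c "
from h import *
gp()"
```

```text
panel xy mm [ 86.4 -71.7] z 0.1086 F [-0.1 -1.7  1.4] T [-0.29  0.03 -0.01]
```

>>> send_rows(plan=[0,-0.006,0,0,0,-0.012,0,0,0,-0.018,0,0,0,-0.024,0,0,0,-0.03,0,0,0,-0.036,0,0,0,-0.042,0,0,0,-0.048,0,0,0,-0.054,0,0,0,-0.06,0,0,0,-0.066,0,0,0,-0.072,0,0,0,-0.078,0,0,0,-0.084,0,0,0,-0.09,0,0,0,-0.096,0,0,0,-0.102,0,0,0,-0.108,0,0,0,-0.114,0,0,0,-0.12,0,0])

```text
t: 70.3
ee_pos: [0.5831, -0.0305, 0.1087]
tool_rot: [3.142, 0.0, -0.03]
contact_force: [0.9, -0.6, 0.5]
grip_width: 0.0214
```

```bash
python3 -c "
from h import *
gp()"
```

```text
panel xy mm [ 86.4 -35.7] z 0.1087 F [ 0.9 -0.6  0.5] T [-0.34  0.04  0.03]
```

>>> send_rows(plan=[0,-0.006,0,0,0,-0.012,0,0,0,-0.018,0,0,0,-0.024,0,0,0,-0.03,0,0,0,-0.036,0,0,0,-0.042,0,0,0,-0.048,0,0,0,-0.054,0,0,0,-0.06,0,0,0,-0.066,0,0,0,-0.072,0,0,0,-0.078,0,0,0,-0.084,0,0,0,-0.09,0,0,0,-0.096,0,0,0,-0.102,0,0,0,-0.108,0,0,0,-0.114,0,0,0,-0.12,0,0])

```text
t: 72.3
ee_pos: [0.5842, 0.0055, 0.1087]
tool_rot: [-3.142, -0.0, -0.03]
contact_force: [0.2, -1.3, 1.2]
grip_width: 0.0213
```

>>> send_rows(plan=[0,-0.006,0,0,0,-0.012,0,0,0,-0.018,0,0,0,-0.024,0,0,0,-0.03,0,0,0,-0.036,0,0,0,-0.042,0,0,0,-0.048,0,0,0,-0.054,0,0,0,-0.06,0,0,0,-0.066,0,0,0,-0.072,0,0,0,-0.078,0,0,0,-0.084,0,0,0,-0.09,0,0,0,-0.096,0,0,0,-0.102,0,0,0,-0.108,0,0,0,-0.114,0,0,0,-0.12,0,0])

```text
t: 74.3
ee_pos: [0.5853, 0.0414, 0.1087]
tool_rot: [3.142, -0.0, -0.03]
contact_force: [0.7, -0.8, 0.5]
grip_width: 0.0214
```

```bash
python3 -c "
from h import *
gp()"
```

```text
panel xy mm [86.4 36.3] z 0.1087 F [ 0.7 -0.8  0.5] T [-0.28  0.06  0.05]
```

>>> send_rows(plan=[0,-0.006,0,0,0,-0.012,0,0,0,-0.018,0,0,0,-0.024,0,0,0,-0.03,0,0,0,-0.036,0,0,0,-0.042,0,0,0,-0.048,0,0,0,-0.054,0,0,0,-0.06,0,0,0,-0.066,0,0,0,-0.072,0,0,0,-0.077,0,0,0,-0.081,0,0,0,-0.083,0,0,0,-0.083,0,0])

```text
t: 75.9
ee_pos: [0.586, 0.0663, 0.1087]
tool_rot: [-3.141, -0.0, -0.03]
contact_force: [0.2, -0.2, 0.9]
grip_width: 0.021
```

```bash
python3 -c "
from h import *
gp()"
```

```text
panel xy mm [86.4 61.3] z 0.1087 F [ 0.2 -0.2  0.9] T [-0.17  0.02  0.03]
```

The end is reached. Lifting and taking the burnisher back to its slot.

>>> send_rows(plan=[0,0,-0.01,0,0,0,-0.03,0,0,0,-0.07,0,0,0,-0.13,0,0,0,-0.2,0,0,0,-0.27,0,0,0,-0.33,0,0,0,-0.37,0,0.0,0.05,-0.37,0,0,0.12,-0.37,0,0,0.18,-0.37,0,0,0.205,-0.37,0,0,0.205,-0.37,0])

```text
t: 77.2
ee_pos: [0.5837, 0.0034, 0.2191]
tool_rot: [3.142, 0.001, -0.032]
contact_force: [0.4, 0.3, -1.6]
grip_width: 0.0212
```

Run:
```python
from h import *
gp(); go((.7074,.0016,.22,-.079),(.7074,.0016,.118,-.079))
```

```text
panel xy mm [86.  -1.7] z 0.2191 F [ 0.4  0.3 -1.6] T [ 0.05 -0.07 -0.05]
[0.4123, -0.0072, -0.003, 0.0299] rows>=2.5 q6->0.08
[0.4123, -0.0072, 0.337, 0.0299] rows>=3.2 q6->0.08
```

>>> send_rows(plan=[0.06,0,-0.003,0.03,0.14,0,-0.003,0.03,0.23,-0.004,-0.003,0.03,0.32,-0.007,-0.003,0.03,0.38,-0.007,-0.003,0.03,0.407,-0.007,-0.003,0.03,0.412,-0.007,-0.003,0.03,0.412,-0.007,-0.003,0.03,0.412,-0.007,-0.003,0.03])

```text
t: 78.1
ee_pos: [0.7068, 0.0032, 0.2205]
tool_rot: [3.142, 0.001, -0.077]
contact_force: [-0.6, 0.1, -0.4]
grip_width: 0.0209
```

Run:
```python
from h import *
gp(); go((.7074,.0016,.122,-.079),(.7074,.0016,.118,-.079))
```

```text
panel xy mm [209.1   1.8] z 0.2205 F [-0.6  0.1 -0.4] T [-0.05 -0.01  0.02]
[0.0023, 0.0053, 0.3282, 0.0012] rows>=2.0 q6->0.08
[0.0023, 0.0053, 0.3415, 0.0012] rows>=2.0 q6->0.08
```

>>> send_rows(plan=[0.002,0.005,0.03,0,0.002,0.005,0.08,0,0.002,0.005,0.13,0,0.002,0.005,0.18,0,0.002,0.005,0.23,0,0.002,0.005,0.27,0,0.002,0.005,0.3,0,0.002,0.005,0.32,0,0.002,0.005,0.328,0,0.002,0.005,0.334,0,0.002,0.005,0.34,0,0.002,0.005,0.34,0,0.002,0.005,0.34,0])

```text
t: 79.4
ee_pos: [0.7084, 0.0015, 0.1189]
tool_rot: [-3.142, -0.001, -0.077]
contact_force: [-0.1, 1.0, -0.9]
grip_width: 0.021
```

Run:
```python
from h import *
gp(); print(arm.sense()["ee_pos"],arm.sense()["torque"])
```

```text
panel xy mm [2.107e+02 2.000e-01] z 0.1189 F [-0.1  1.  -0.9] T [ 0.01 -0.03 -0.03]
[0.70844645 0.00153528 0.11894502] [ 0.01081102 -0.02635708 -0.031343  ]
```

Almost seated; lowering the last mm until the collar rests.

>>> send_rows(plan=[0,0,0.002,0,0,0,0.004,0,0,0,0.006,0,0,0,0.006,0])

```text
t: 79.8
ee_pos: [0.7084, 0.0015, 0.1171]
tool_rot: [3.142, -0.0, -0.077]
contact_force: [-0.8, 0.3, 3.0]
grip_width: 0.0216
```

>>> send_rows(plan=[0,0,0.001,0,0,0,0.002,0,0,0,0.002,0])

```text
t: 80.1
ee_pos: [0.7084, 0.0015, 0.1171]
tool_rot: [-3.142, -0.0, -0.077]
contact_force: [-3.1, 0.3, 7.6]
grip_width: 0.0212
```

Seated, with the collar bearing. Releasing and retreating.

>>> send_rows(plan=[0,0,-0.003,0,0,0,-0.003,0,0,0,-0.003,0,0,0,-0.003,0,0,0,-0.03,0,0,0,-0.08,0,0,0,-0.15,0,0,0,-0.25,0,0,0,-0.35,0,0,0,-0.42,0,0,0,-0.42,0,-0.2,0.1,-0.45,0,-0.4,0.3,-0.45,0,-0.6,0.6,-0.45,0,-0.8,0.9,-0.45,0,-0.8,0.95,-0.45,0,-0.8,0.95,-0.45,0,-0.8,0.95,-0.45,0,-0.8,0.95,-0.45,0,-0.8,0.95,-0.45,0], grip=-0.2)

```text
t: 82.1
ee_pos: [0.4445, -0.2663, 0.251]
tool_rot: [3.141, 0.001, -0.081]
contact_force: [-0.3, -0.7, 0.2]
grip_width: 0.0512
```

Run:
```python
from h import *
print(arm.sense()["ee_pos"])
v=V("top"); s=V("scene"); r={"t":cv2.imread("pics/top0.png"),"s":cv2.imread("pics/scene0.png")}
g=lambda i,b:cv2.cvtColor(i[b[1]:b[3],b[0]:b[2]],cv2.COLOR_BGR2GRAY).astype(np.float32)
B={"burnisher":("s",(370,232,395,280)),"burn top":("t",(305,140,330,175)),"rack t":("t",(255,140,380,190)),"tray s":("s",(115,280,255,395)),"tray t":("t",(425,200,545,325)),"bottles":("t",(155,130,240,190)),"mallet":("t",(400,60,475,175)),"mallet s":("s",(270,340,400,460)),"panel t":("t",(250,210,400,325))}
for n,(k,b) in B.items():
    w=(v if k=="t" else s).im; d=np.abs(g(w,b)-g(r[k],b)); print(n,"meandiff %.1f"%d.mean(),"frac>40 %.3f"%(d>40).mean(),np.round(cv2.phaseCorrelate(g(r[k],b),g(w,b))[0],2))
h=v.hsv.astype(int);m=(h[...,1]>175)&((h[...,0]<9)|(h[...,2]<90))&(h[...,0]<13);m[:, :75]=0;m[:195]=0;m[360:]=0;m[:,560:]=0
for c in blobs(m,40): print([round(x) for x in cv2.minAreaRect(c)[0]],cv2.contourArea(c),v.im[int(c[:,0,1].mean()),int(c[:,0,0].mean())])
cv2.imwrite("pics/final.png",v.im)
```

```text
[ 0.44451571 -0.26633458  0.25104522]
burnisher meandiff 4.6 frac>40 0.005 [1.   0.67]
burn top meandiff 5.0 frac>40 0.009 [ 0.81 -0.53]
rack t meandiff 2.6 frac>40 0.002 [ 0.5  -0.25]
tray s meandiff 4.3 frac>40 0.006 [-0.82 -0.26]
tray t meandiff 31.4 frac>40 0.359 [0.74 1.53]
bottles meandiff 2.0 frac>40 0.000 [ 0.07 -0.02]
mallet meandiff 1.9 frac>40 0.000 [0.5  0.03]
mallet s meandiff 1.4 frac>40 0.000 [ 0.49 -0.01]
panel t meandiff 11.7 frac>40 0.100 [-0.03  0.08]
[225, 349] 646.5 [25 48 85]
[176, 330] 473.0 [ 19  32 101]
[362, 321] 108.0 [23 47 84]
[250, 325] 728.5 [24 46 84]
[245, 307] 40.5 [27 48 86]
[401, 301] 90.0 [22 42 75]
[241, 275] 335.0 [27 49 90]
[238, 245] 55.5 [23 47 84]
[400, 256] 223.5 [27 41 76]
[100, 240] 59.0 [14 29 53]
[233, 199] 154.0 [29 50 91]
```

Run:
```python
from h import *
v=V("top");h=v.hsv.astype(int)
m=(h[...,1]>190)&(h[...,0]<9)&(h[...,2]>60);m[:,:75]=0;m[:200]=0;m[360:]=0;m[:,400:]=0
print([(cv2.boundingRect(c),cv2.contourArea(c)) for c in blobs(m,25)])
print(job.job_done())
```

```text
[((148, 328, 17, 13), 143.5), ((166, 325, 17, 13), 141.0)]
the job is handed in; nothing more can be done
None
```

The job is handed in, about 82 s of the 210 s on the robot's clock; the hand-in gave no verdict.

**What I did**
- **Offcuts:** Three were there: the reddish stub, a dark half-lap and the dark red stub. I picked each off the panel, put it in the tray, and tipped the load into the crate. Even 20 N of grip held the tray level, so I levered it over with its lip against the inside of the crate.
- **Tray:** I set it back by resting the lip on the bench and arcing it down flat.
- **Burnisher:** I drew it from groove start, round the corner, to the end at about 2 cm/s with a light touch. Then I hung it back in its slot.

**Last checks**
- **Crate:** The last mask showed the two red offcuts in the crate. The dark half-lap was seen there right after tipping; in the final check it was only part of a merged blob.
- **Panel:** No reddish offcut was left on it in the last mask. That mask cannot see the dark half-lap.
- **Tray:** It matches its start picture to about 1 px in the scene view. The arm blocked the top view of it.
- **Rack, bottle, flask, mallet:** The burnisher sits within about 1 px of its start. The bottle, flask and mallet are unmoved within noise.

**What went wrong**
- **First two strokes:** I pressed too hard (up to about 30 N), the tip stuck, and I broke off. The first time it may have sprung forward faster than 4 cm/s as I lifted it. The final stroke ran the full path unbroken, with the tip force near zero to 2 N, so at moments it may only have skimmed the bottom.
- **Setting the tray down:** The wrist briefly read about 50 N through the grip, within the 120 N limit.

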